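# Refit the battery cover of a practice amp

### The arm

A 6-joint arm with a two-finger parallel gripper is mounted at the origin on the work surface. World frame = base frame: x ahead of the robot, y to its left, z up, the work surface at z = 0. Lengths are in m, angles in rad, forces in N, time in s.
With the tool pointing down it reaches from about 0.375 to 0.9 m from the base axis. Payload 3.1 kg.
Tool frame: the origin (TCP) lies at the very end of the fingers, on their centre line; the grasp point (between the pads) lies 19 mm behind it; x points along the fingers, z is the direction in which the jaws open and shut, and the axes are right-handed (so a half turn about x gives the same grasp; the last joint's range is limited). The gripper opens to 85 mm and grips with 20 to 120 N. Pads are 22 mm wide; open, the fingers measure 114 mm over their backs; the gripper's body (76 mm by 85 mm) begins 54 mm behind the grasp point. The pads swing forward as they close: fully open they stand 13 mm farther back than shut.
Start: joints at [1.046, 0.527, 1.433, -0, 1.181, -0.178], TCP at [0.212, 0.588, 0.208] pointing down, gripper open.
Joint ranges: [-3.08, 3.08], [-0.75, 2.2], [0.22, 2.44], [-1.43, 4.57], [0, 2.65], [-2.85, 2.85]. Speed limits (rad/s): [2.79, 2.79, 3.14, 3.14, 3.14, 3.14].

### API

Orientations are given as a unit quaternion [x, y, z, w].
In Python, from station import manip, viewer, job gives the robot as it stands.
- The arm moves only by the tool move_arm, never from a script. Its argument "deltas" is one flat list of numbers, 7 for each row, row after row: the finger opening in mm, from 0 to 85.4, then the shift along the tool's x, y, z in mm, then the turn, a rotation vector about the tool's x, y, z in degrees. In form: [jaw, tx, ty, tz, rx, ry, rz, jaw, tx, ty, tz, rx, ry, rz, ...]. A call has 1 to 10 rows; each row shifts and turns the commanded pose from where the row before left it, along the tool's axes as they then stand; what a row does not reach is not made up. A row lasts 1/10 s, in which the tool goes at most 50 mm and 8.59 degrees, less where a joint would pass 70% of its speed; a pose out of reach is approached as far as the arm can. A call is refused whole if a number of a shift passes 50 or a number of a turn 8.59, either way. A call with a gripper value outside its range is refused whole. The fingers move at their own pace and stop on an object; "force" is the grip in N (left out, the last holds). Time passes only in rows, so rows that do not move let the fingers close. It gives the time, the measured TCP pose, the force and the opening at its end, in the units of the state.
- manip.sense(): the state, without advancing time (a new reading comes with each control period).
- viewer.snapshot(name): name is "scene" or "top"; returns a dict with "image" (384x512x3 uint8, red, green, blue), "depth" (384x512 float32, m along the optical axis (not along the pixel's ray), 0 where there is no reading), "fovy" (degrees; the focal length in pixels is half the picture's height over the tangent of half this angle, whatever the lens; pixels are square), "cx", "cy" (the principal point, pixels), "R" (3x3) and "t" (3): a world point X has camera coordinates R X + t. Camera axes: x right, y down, z forward; pixel columns grow to the right and rows downward; lengths in m; the calibration is good to about 2 mm. A picture is of the moment at which its call begins.
- job.sign_off(): hands the job in, once; it reports no verdict.
The state is a dict: "t": time; "q": joint angles; "qd": joint speeds; "tau": joint torques, N m; "tcp_pos": TCP position; "tool_rot": TCP orientation; "force": force on the tool from outside, world axes, zero at the start; "ft_torque": the same for the moment, N m; "finger_gap": opening from 0.0 (shut) to 1.0 (fully open).
Only numpy, scipy, OpenCV 4.12 (cv2) and the standard library are available. Lean on these libraries where they do the work, as an engineer would, in place of code of your own. Each camera call takes 0.05 s, during which the arm holds its last target.

### The job

Put the loose grey battery cover back on the small practice amp that lies face down on the bench: hook the tongue at the cover's front into the slot at the front of the battery bay with the cover tilted, then pivot its rear down until it snaps under the orange catch and lies flat and flush, and let go. Be gentle: it is brittle plastic, so feel the way in and use no more than a light thumb press (15 N). Leave the other things on the bench where they are.

Things in the scene. Friction and masses are not known exactly. Their poses are not given: they have to be found in the camera images.
- cover_mid (a point): Loose grey battery cover, 110 g; plate 110 x 70 x 4 mm with inner ribs 6 mm deep below. Lies flat on the bench left or right of the amp, ridge up. Point: plate centre, 15 mm over its lowest surface (bench). x from front (tongue) to rear, z out. Over the lowest surface: tongue 0-3, ribs 0-6, plate 6-10, ridge 10-30 mm. Plate x -55 to 55, only 2 mm thick behind x 48.
- ridge_top (a point): Middle of the top of the cover's grip ridge, 30 mm over its lowest surface. The ridge stands on the plate's middle: 40 mm long in x (-20 to 20), 10 mm thick in y, 20 mm high; pinch it across y. Same axes as the cover.
- thumb_pad (a point): Spot with three thin black strips on the plate, behind the ridge: 33 mm behind the cover's centre (+x), 10 mm over its lowest surface. Press here to snap the cover shut. Same axes.
- tongue (a point): Middle of the tongue's front edge at half its thickness: x -65, y 0, 1.5 mm over the cover's lowest surface. The tongue is 40 mm wide (y), 3 mm thick and sticks out 10 mm beyond the plate's front edge. Same axes as the cover.
- seat (a point): Fixed practice amp on its face, 194 x 204 x 95 mm; bay with eight cells in its black top panel. Point: where the centre of the cover's lowest surface should end, 10 mm under the panel's top (95 mm above bench). x slot end to catch end, z up. But the panel with bay and catch sits off by up to 3.5 mm in x, 1 in y, 3 in z. Recess x -56.5 to 56, y -37.5 to 37.5; ledges 4 mm down carry the plate.
- slot (a point): Nominal middle of the mouth of the bay's front slot (x -56.5, z +1 mm from the seat; off like the panel: feel for it). 62 mm wide, 7 mm high, 13.5 mm deep to -x; panel over it 5.5 mm thick. Its flat floor, 3.5 mm under this point, reaches 14 mm into the bay (+x). The tongue enters with the cover tilted 12 to 20 degrees, tongue low, until its root butts on the panel's edge.
- catch (a joint): Sprung orange catch at the rear of the bay, 24 mm wide, 12 mm high. 0: forward, nose 5.5 mm over the recess, its underside 1 mm below the panel's top. Positive (m): pushed back, +x. The nose slopes 60 degrees: the plate's thin rear edge pushes it back 2 to 5 mm on the way down, then it springs over it. Takes 3 to 7 N on the thumb strips, 1.6 times that on the ridge; then the force drops.
- sander: Bystander: sanding block, cork with a wooden back, 110 x 60 x 38 mm; at the other side of the amp from the cover. Origin under its centre.
- glue: Bystander: yellow glue bottle, 54 mm diameter, 120 mm high, beyond the amp. Origin under its centre.
- screwdriver: Bystander: red-handled screwdriver lying beyond the amp. Origin under its middle.
- tin: Bystander: closed steel tin, 70 mm diameter, 60 mm high, beyond the amp. Origin under its centre.
Mind the look-alikes: they are no part of the job. There is more than one size of the part that bears cover_mid; the job needs the middle-sized.

How it is judged:
By the outcome, as a careful person would: the job done as asked, in the order asked, and still so for the second after the job is handed in, with the robot touching nothing.
It also fails if it takes over 67 s, if anything falls off the work surface, if the arm or the gripper's body presses on something with over 40 N, if the wrist force passes 120 N, or if a joint passes its speed limit or range.

## Working session

There is one attempt and no reset: what is moved stays moved. The work goes in short steps, Python scripts to look and compute and a tool call to move; the robot and the scene stay as the last step left them, time stands still between calls to the robot, and variables do not carry over. Pictures are saved under pics/ and viewed, and the job is handed in when it is done.

Besides the shell and the picture viewer there is one more tool, called after "Emit:" as name(argument=value, ...), one argument or row to a line, values as JSON. move_arm: Moves the arm, as the interface text tells. Its arguments: {"type":"object","properties":{"deltas":{"type":"array"},"force":{"type":"number"}},"required":["deltas"]}

```bash
ls && mkdir -p pics && python3 - <<'E'
from station import manip, viewer, job
import numpy as np, cv2, pickle
s=manip.sense(); print(s)
for n in ("scene","top"):
    d=viewer.snapshot(n); pickle.dump(d,open(f"{n}0.pkl","wb"))
    cv2.imwrite(f"pics/{n}0.png",cv2.cvtColor(d["image"],cv2.COLOR_RGB2BGR))
    print(n,d["fovy"],d["cx"],d["cy"],d["R"],d["t"])
E
```

```text
pics
{'t': 0.0, 'q': array([ 1.04648098e+00,  5.28480039e-01,  1.43388782e+00,  4.91726288e-06,
        1.18139938e+00, -1.78506755e-01]), 'qd': array([-0.00037235, -0.00089133,  0.00025987,  0.00154605, -0.00091332,
       -0.00123092]), 'tau': array([-4.76366095e-04, -4.42349374e+01, -1.78022808e+01, -1.20332697e-04,
        8.33307160e-03, -9.17358030e-07]), 'tcp_pos': array([0.21143732, 0.58734266, 0.20682976]), 'tool_rot': array([-0.40684365,  0.57926493,  0.40619999,  0.57786846]), 'force': array([ 0.83524216, -0.10413743,  0.79041995]), 'ft_torque': array([-0.00850539,  0.02240827, -0.02102074]), 'finger_gap': 0.9994199206428462}
scene 42.04168314390277 256.06692802359936 184.90578166542178 [[ 0.5376752   0.84312472  0.00678856]
 [ 0.62326995 -0.39202186 -0.67664868]
 [-0.56783796  0.36804832 -0.73627474]] [-0.33190769 -0.24409816  1.63067824]
top 42.014409014173935 260.18194489421967 191.03406339574175 [[-0.0144245  -0.99978558 -0.01485687]
 [-0.99775587  0.01536365 -0.06517037]
 [ 0.06538465  0.01388348 -0.99776355]] [0.06815167 0.55884325 1.60719335]
```

View pics/scene0.png

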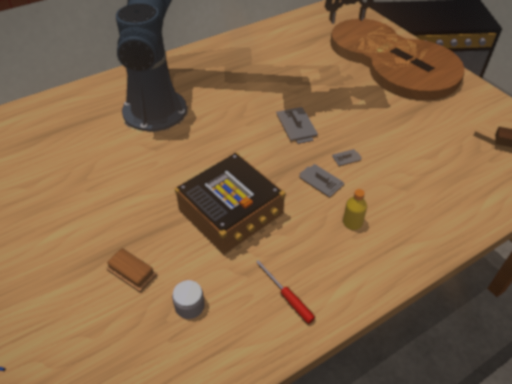

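View pics/top0.png

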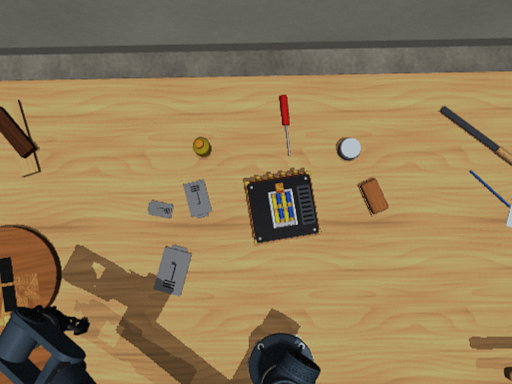

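Top view: there are three grey covers, at (160,209), (198,198) and (173,270). I'll enlarge them and measure, along with the amp at (282,207).

```bash
cat > h.py <<'E'
import numpy as np, cv2, pickle
def load(n): return pickle.load(open(n+".pkl","rb"))
def foc(d): return d["image"].shape[0]/2/np.tan(np.radians(d["fovy"])/2)
def cloud(d):
    h,w=d["depth"].shape; f=foc(d); v,u=np.mgrid[0:h,0:w]; z=d["depth"].astype(float)
    P=np.stack([(u-d["cx"])/f*z,(v-d["cy"])/f*z,z],-1)
    X=(P-d["t"])@d["R"]; X[z==0]=np.nan
    return X
def proj(d,X):
    c=np.atleast_2d(X)@d["R"].T+d["t"]; f=foc(d)
    return np.c_[c[:,0]/c[:,2]*f+d["cx"],c[:,1]/c[:,2]*f+d["cy"]]
def unproj(d,u,v,z0):
    f=foc(d); r=np.array([(u-d["cx"])/f,(v-d["cy"])/f,1.])@d["R"]; o=-d["t"]@d["R"]
    return o+r*(z0-o[2])/r[2]
def crop(d,u0,v0,u1,v1,k,fn):
    im=d["image"][v0:v1,u0:u1]; im=cv2.resize(im,None,fx=k,fy=k,interpolation=cv2.INTER_CUBIC)
    cv2.imwrite("pics/"+fn,cv2.cvtColor(im,cv2.COLOR_RGB2BGR))
E
python3 - <<'E'
from h import *
t=load("top0"); s=load("scene0")
crop(t,130,165,230,305,4,"c1.png"); crop(t,235,155,330,250,6,"c2.png"); crop(s,270,95,370,205,5,"c3.png")
X=cloud(t)
print("bench z",np.nanmedian(X[220:240,100:140,2]),np.nanmedian(X[150:165,210:240,2]))
for n,(u0,v0,u1,v1) in dict(small=(146,198,174,220),mid=(183,176,214,220),big=(152,242,194,298)).items():
    m=np.zeros(X.shape[:2],bool); m[v0:v1,u0:u1]=1
    hsv=cv2.cvtColor(t["image"],cv2.COLOR_RGB2HSV)
    m&=(hsv[...,1]<70)&(X[...,2]>0.003)
    v,u=np.nonzero(m); P=np.c_[u,v].astype(np.float32)
    w=np.array([unproj(t,a,b,0.01)[:2] for a,b in P],np.float32)*1000
    print(n,len(P),cv2.minAreaRect(w),np.nanpercentile(X[m][:,2],[5,50,95,99]))
E
```

```text
bench z 0.0017881279439999486 0.0018609474618227805
small 311 ((506.9356384277344, 388.8096618652344), (79.29940032958984, 46.72426986694336), 77.92648315429688) [0.00408874 0.00886894 0.01863544 0.02713589]
mid 727 ((536.9569091796875, 265.5956115722656), (119.03297424316406, 69.80264282226562), 14.161191940307617) [0.00551342 0.01199643 0.02660495 0.03618183]
big 1260 ((311.29998779296875, 347.5738830566406), (90.69248962402344, 155.79339599609375), 74.2831039428711) [0.00764309 0.01490997 0.03479899 0.04350179]
```

```bash
sleep 0
```

```text
(no output)
```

View pics/c1.png

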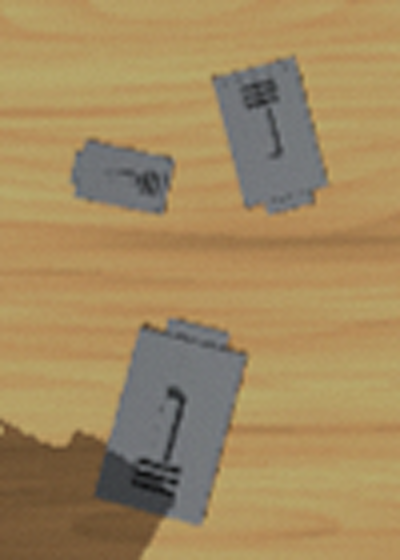

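View pics/c2.png

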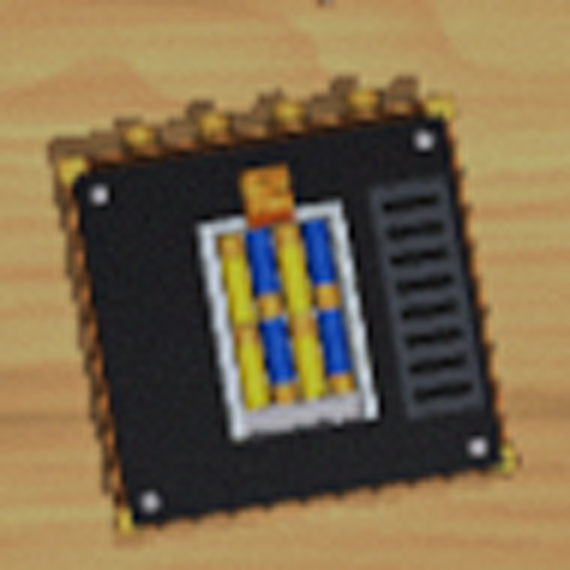

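View pics/c3.png

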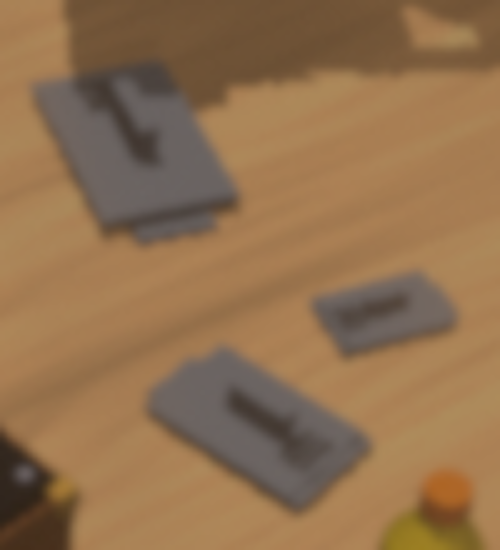

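The crop shows the three covers at about 79x47, 119x70 and 156x91 mm, each length including its tongue. The one at (198,198) matches 110(+10) x 70 mm, so it is the one for this job. Its tongue points toward the robot (lower end) and its strips are at the top. On the amp, the catch is at the far end (image top) and the slot at the near end. Next I'll fit the poses precisely.

```bash
cat > fit.py <<'E'
from h import *
from scipy.optimize import minimize
t=load("top0"); s=load("scene0")
for d in (t,s): print("cam pos",-d["R"].T@d["t"])
def box(x0,x1,y0,y1,z0,z1): return np.array([[x,y,z] for x in(x0,x1) for y in(y0,y1) for z in(z0,z1)],float)/1000
parts=[box(-55,55,-35,35,6,10),box(-65,-50,-20,20,0,3),box(-20,20,-5,5,10,30),box(-48,48,-31,31,0,6)]
def T(p,P):
    c,s_=np.cos(p[2]),np.sin(p[2]); return P@np.array([[c,-s_,0],[s_,c,0],[0,0,1]]).T+[p[0],p[1],0]
K=8
def soft(d,p,win):
    u0,v0,u1,v1=win; m=np.zeros(((v1-v0)*K,(u1-u0)*K),np.uint8)
    for b in parts:
        q=(proj(d,T(p,b))-[u0-.5,v0-.5])*K-.5
        cv2.fillConvexPoly(m,cv2.convexHull(np.round(q*16).astype(np.int32)),255,shift=4)
    return cv2.resize(m,(u1-u0,v1-v0),interpolation=cv2.INTER_AREA)/255.
def obs(d,win):
    u0,v0,u1,v1=win; im=d["image"][v0:v1,u0:u1].astype(float)
    a=im[...,0]-im[...,2]  # wood: R>>B ; grey ~0
    return a
for name,d,win,fgbg in (("top",t,(176,170,220,226),None),("scene",s,(294,158,350,202),None)):
    a=obs(d,win)
    def cost(p):
        m=soft(d,p,win); A=np.c_[m.ravel(),np.ones(m.size)]
        c,*_=np.linalg.lstsq(A,a.ravel(),rcond=None); r=a.ravel()-A@c
        return np.mean(np.clip(np.abs(r),0,40)**2)
    best=None
    for yaw in (0.2,0.25,0.3):
        p0=np.array([0.541,0.267,yaw])
        r=minimize(cost,p0,method="Nelder-Mead",options=dict(initial_simplex=p0+np.r_[np.zeros((1,3)),np.diag([.008,.008,.08])],xatol=1e-5,fatol=1e-4))
        if best is None or r.fun<best.fun: best=r
    print(name,best.x,np.degrees(best.x[2]),best.fun)
E
python3 fit.py
```

```text
cam pos [0.4534864  0.03723775 1.64103148]
cam pos [ 1.25655859 -0.41602061  1.03771167]
top [0.54234075 0.2670899  0.2475467 ] 14.183381236586523 19.78954518217045
scene [0.54378145 0.26584223 0.24152172] 13.838175249546738 111.77064248876344
```

```bash
cat > fit2.py <<'E'
from h import *
from scipy.optimize import minimize
t=load("top0"); s=load("scene0")
K=8
def rot(p,P):
    c,s_=np.cos(p[2]),np.sin(p[2]); return np.c_[P@np.array([[c,-s_],[s_,c]]).T+p[:2],np.full(len(P),H)]
H=0.095
rect=lambda x0,x1,y0,y1: np.array([[x0,y0],[x1,y0],[x1,y1],[x0,y1]])/1000
X=cloud(t)
m=np.zeros(X.shape[:2],bool); m[180:235,256:310]=1
g=cv2.cvtColor(t["image"],cv2.COLOR_RGB2GRAY)
print("panel depth z",np.nanmedian(X[...,2][m&(g<50)]), "bench near",np.nanmedian(X[240:270,330:380,2]),np.nanmedian(X[160:240,225:238,2]))
for name,d,win,win2 in (("top",t,(262,184,304,232),(236,160,330,252)),("scene",s,(200,165,262,212),None)):
    u0,v0,u1,v1=win
    a=d["image"][v0:v1,u0:u1].astype(float).max(-1); 
    def soft(p):
        m=np.zeros(((v1-v0)*K,(u1-u0)*K),np.uint8); c=np.zeros_like(m)
        f=lambda mm,b: cv2.fillConvexPoly(mm,cv2.convexHull(np.round(((proj(d,rot(p,b))-[u0-.5,v0-.5])*K-.5)*16).astype(np.int32)),255,shift=4)
        f(m,rect(-56.5,56,-37.5,37.5)); f(c,rect(40,90,-16,16))
        r=lambda q: cv2.resize(q,(u1-u0,v1-v0),interpolation=cv2.INTER_AREA)/255.
        return r(m),r(c)
    def cost(p):
        m,c=soft(p)
        # edge-only weighting: pixels within ~3px of rect border, not near the catch
        mm=cv2.GaussianBlur(m,(0,0),0.5)
        w=((cv2.dilate((m>0.01).astype(np.uint8),np.ones((7,7)))-cv2.erode((m>.99).astype(np.uint8),np.ones((3,3))))>0)&(c<.01)
        A=np.c_[mm[w],np.ones(w.sum())]; cc,*_=np.linalg.lstsq(A,a[w],rcond=None); r=a[w]-A@cc
        return np.mean(np.clip(np.abs(r),0,60)**2)
    best=None
    ini=unproj(t,283,208,H)[:2]
    for yaw in (.05,.1,.15,.2):
        p0=np.array([*ini,yaw])
        r=minimize(cost,p0,method="Nelder-Mead",options=dict(initial_simplex=p0+np.r_[np.zeros((1,3)),np.diag([.006,.006,.06])],xatol=1e-5,fatol=1e-4))
        if best is None or r.fun<best.fun: best=r
    print(name,best.x,np.degrees(best.x[2]),best.fun)
    P=rot(best.x,rect(-56.5,56,-37.5,37.5)); q=(proj(d,P)-[u0-.5,v0-.5])*10-.5
    im=cv2.resize(d["image"][v0:v1,u0:u1],None,fx=10,fy=10,interpolation=cv2.INTER_NEAREST).copy()
    cv2.polylines(im,[np.round(q).astype(np.int32)],True,(255,0,0),1)
    cv2.imwrite(f"pics/f2_{name}.png",im[...,::-1])
# amp body edges from depth: footprint pixels with z>0.08
m=(X[...,2]>0.07); m[:, :236]=0; m[:,330:]=0; m[:160]=0; m[252:]=0
n,l,st,ce=cv2.connectedComponentsWithStats(m.astype(np.uint8)); k=1+np.argmax(st[1:,4])
w=np.nan_to_num(X[l==k][:,:2]).astype(np.float32)*1000
print(cv2.minAreaRect(w))
E
python3 fit2.py
```

```text
panel depth z 0.09736691650829823 bench near 0.0014502951036103225 0.0015100159484822974
top [ 0.50230998 -0.00919042  0.15118547] 8.662289135452035 205.39764634247322
scene [ 0.50547083 -0.0106766   0.15647821] 8.96554079565729 192.0193298996884
((504.27191162109375, -8.887619018554688), (200.7083282470703, 206.1466827392578), 8.472299575805664)
```

View pics/f2_top.png

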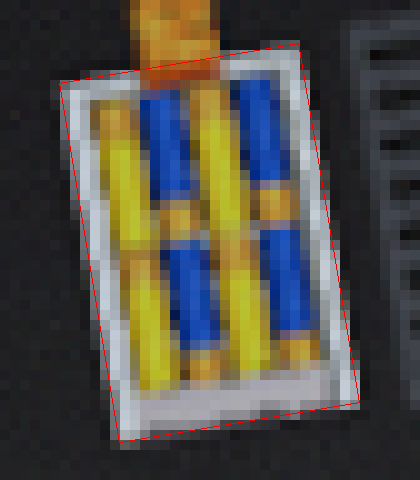

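View pics/f2_scene.png

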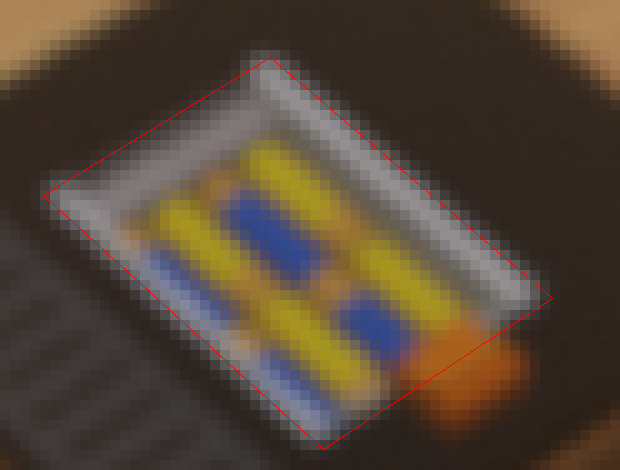

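Both cameras agree. The cover is at about (0.543, 0.2665), yaw 14.0°. The recess is at about (0.503, -0.010), yaw 8.8°, with the panel top near 0.0955. Next I'll compute the approach move.

```bash
cat > nav.py <<'E'
import sys, numpy as np
from scipy.spatial.transform import Rotation as Rn
from station import manip
def st(v=True):
    s=manip.sense(); R=Rn.from_quat(s["tool_rot"]).as_matrix(); 
    if v: print("t %.2f tcp %s gap %.3f F %s M %s"%(s["t"],np.round(s["tcp_pos"]*1000,1),s["finger_gap"],np.round(s["force"],1),np.round(s["ft_torque"],2)))
    return s,R
COV=(np.array([0.543,0.2665,0]),np.radians(14.0))
SEAT=(np.array([0.5035,-0.0098,0.0855]),np.radians(8.8))
def fr(yaw,tilt=0):  # object axes; tilt>0 raises +x (rear up)
    return Rn.from_euler("z",yaw).as_matrix()@Rn.from_euler("y",-tilt).as_matrix()
def tool_from_obj(A,sgn=1):
    # tool x=-z_obj, tool z = sgn*y_obj, tool y = z x x
    x=-A[:,2]; z=sgn*A[:,1]; return np.c_[x,np.cross(z,x),z]
def delta(p,Rt):
    s,R=st(); d=R.T@(np.array(p)-s["tcp_pos"])*1000
    rv=np.degrees(Rn.from_matrix(R.T@Rt).as_rotvec())
    d2=Rt.T@(np.array(p)-s["tcp_pos"])*1000
    print("shift in tool now",np.round(d,1),"rotvec",np.round(rv,2),"| shift in target axes",np.round(d2,1))
E
python3 - <<'E'
from nav import *
s,R=st(); print(np.round(R,3))
for sg in (1,-1): delta([0.543,0.2665,0.12],tool_from_obj(fr(COV[1]),sg))
E
```

```text
t 0.10 tcp [211.5 587.4 206.9] gap 0.994 F [ 0.3 -0.3  0.2] M [ 0.01 -0.    0.  ]
[[-0.001 -0.941  0.339]
 [-0.002  0.339  0.941]
 [-1.     0.    -0.002]]
t 0.10 tcp [211.5 587.4 206.9] gap 0.994 F [ 0.3 -0.3  0.2] M [ 0.01 -0.    0.  ]
shift in tool now [  87.1 -420.7 -189.4] rotvec [-33.81  -0.1   -0.05] | shift in target axes [  86.9 -244.1 -391.6]
t 0.10 tcp [211.5 587.4 206.9] gap 0.994 F [ 0.3 -0.3  0.2] M [ 0.01 -0.    0.  ]
shift in tool now [  87.1 -420.7 -189.4] rotvec [ 1.4619e+02 -7.0000e-02  1.4000e-01] | shift in target axes [ 86.9 244.1 391.6]
```

Emit:
move_arm(
  deltas=[60, 0, 0, 0, -8.45, 0, 0, 60, 0, 0, 0, -8.45, 0, 0, 60, 0, 0, 0, -8.45, 0, 0, 60, 0, 0, 0, -8.45, 0, 0, 60, 0, -24.4, -39.2, 0, 0, 0, 60, 0, -24.4, -39.2, 0, 0, 0, 60, 0, -24.4, -39.2, 0, 0, 0, 60, 0, -24.4, -39.2, 0, 0, 0, 60, 0, -24.4, -39.2, 0, 0, 0, 60, 0, -24.4, -39.2, 0, 0, 0],
  force=25,
)

```text
t: 1.1
tcp_pos: [0.4115, 0.3936, 0.2075]
tool_rot: [-0.557, 0.436, 0.557, 0.435]
force: [-1.3, -0.0, 0.5]
finger_gap: 0.699
```

Emit:
move_arm(
  deltas=[50, 0, -24.4, -39.2, 0, 0, 0, 50, 0, -24.4, -39.2, 0, 0, 0, 50, 0, -24.4, -39.2, 0, 0, 0, 50, 0, -24.4, -39.2, 0, 0, 0, 50, 0, 0, 0, 0, 0, 0, 50, 0, 0, 0, 0, 0, 0, 50, 0, 0, 0, 0, 0, 0],
)

```text
t: 1.8
tcp_pos: [0.542, 0.2671, 0.2073]
tool_rot: [-0.557, 0.436, 0.558, 0.435]
force: [-0.3, 0.5, -0.6]
finger_gap: 0.585
```

```bash
python3 - <<'E'
from nav import *
delta([0.543,0.2665,0.12],tool_from_obj(fr(COV[1]),1))
E
```

```text
t 1.80 tcp [542.  267.1 207.3] gap 0.585 F [-0.3  0.5 -0.6] M [ 0.03  0.01 -0.01]
shift in tool now [87.3 -1.  -0.9] rotvec [ 0.02  0.03 -0.11] | shift in target axes [87.3 -0.8 -0.9]
```

Emit:
move_arm(
  deltas=[35, 40, -1, -1, 0, 0, 0, 35, 40, 0, 0, 0, 0, 0, 35, 40, 0, 0, 0, 0, 0, 35, 35, 0, 0, 0, 0, 0, 35, 0, 0, 0, 0, 0, 0, 35, 0, 0, 0, 0, 0, 0, 35, 0, 0, 0, 0, 0, 0],
)

```text
t: 2.5
tcp_pos: [0.5457, 0.2671, 0.055]
tool_rot: [0.558, -0.434, -0.557, -0.436]
force: [-0.0, -0.1, -0.5]
finger_gap: 0.409
```

```bash
python3 - <<'E'
from nav import *
from h import *
from station import viewer
delta([0.543,0.2665,0.014],tool_from_obj(fr(COV[1]),1))
for n in ("scene","top"):
    d=viewer.snapshot(n); pickle.dump(d,open(f"{n}1.pkl","wb"))
    crop(d,*((260,110,380,210) if n=="scene" else (150,140,250,240)),6,f"g1_{n}.png")
E
```

```text
t 2.50 tcp [545.7 267.1  55. ] gap 0.409 F [-0.  -0.1 -0.5] M [-0.01  0.    0.03]
shift in tool now [41.   2.9  0.1] rotvec [0.06 0.01 0.22] | shift in target axes [41.   2.8  0.1]
```

View pics/g1_scene.png

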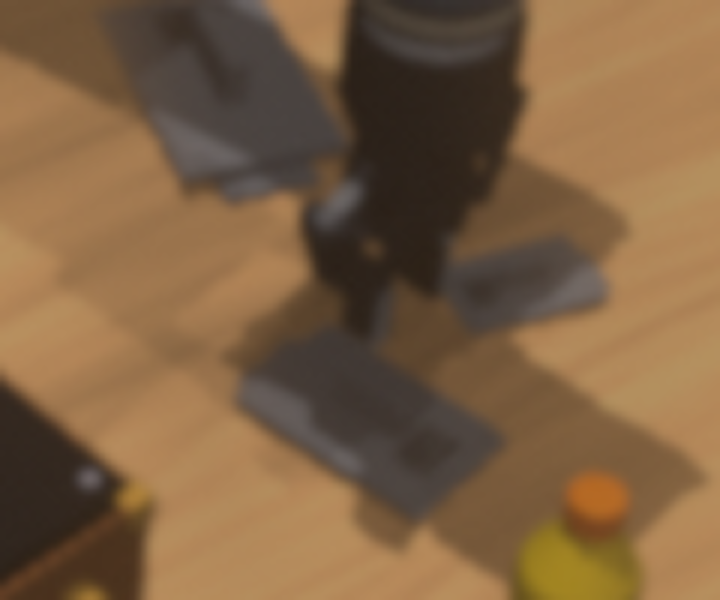

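View pics/g1_top.png

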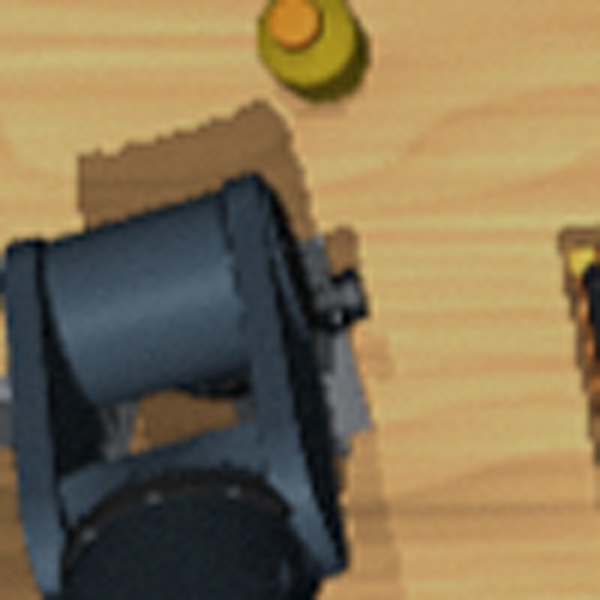

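```bash
python3 - <<'E'
from nav import *
from h import *
for k in range(3): s,R=st()
d=load("scene1")
for o in (-1,1):
  p=s["tcp_pos"]+R[:,2]*0.0175*o+R[:,0]*-0.006
  print(((proj(d,p)-[260,110])*6+2.5))
E
```

```text
t 2.60 tcp [546.  266.7  55.3] gap 0.410 F [ 0.1 -0.2 -0.1] M [ 0.01 -0.01 -0.01]
t 2.60 tcp [546.  266.7  55.3] gap 0.410 F [ 0.1 -0.2 -0.1] M [ 0.01 -0.01 -0.01]
t 2.60 tcp [546.  266.7  55.3] gap 0.410 F [ 0.1 -0.2 -0.1] M [ 0.01 -0.01 -0.01]
[[363.09319655 362.97517265]]
[[410.47801937 323.74842291]]
```

Emit:
move_arm(
  deltas=[25, 10, 1, 0, 0, 0, 0, 25, 10, 1, 0, 0, 0, 0, 25, 5, 0.9, 0, 0, 0, 0, 25, 0, 0, 0, 0, 0, 0, 25, 0, 0, 0, 0, 0, 0],
)

```text
t: 3.1
tcp_pos: [0.5415, 0.265, 0.0274]
tool_rot: [-0.557, 0.436, 0.557, 0.435]
force: [-0.1, 0.4, 0.7]
finger_gap: 0.29
```

```bash
python3 - <<'E'
from nav import *
from h import *
from station import viewer
delta([0.543,0.2665,0.014],tool_from_obj(fr(COV[1]),1))
d=viewer.snapshot("scene"); pickle.dump(d,open(f"scene2.pkl","wb"))
crop(d,290,130,360,210,8,f"g2.png")
s,R=st(False)
for o in (-1,1):
  p=s["tcp_pos"]+R[:,2]*0.0125*o
  print(((proj(d,p)-[290,130])*8+3.5))
E
```

```text
t 3.10 tcp [541.5 265.   27.4] gap 0.290 F [-0.1  0.4  0.7] M [0.   0.01 0.  ]
shift in tool now [13.4 -1.8  1.1] rotvec [-0.02 -0.   -0.04] | shift in target axes [13.4 -1.8  1.1]
[[232.45550766 378.49998118]]
[[276.95918966 341.33848295]]
```

View pics/g2.png

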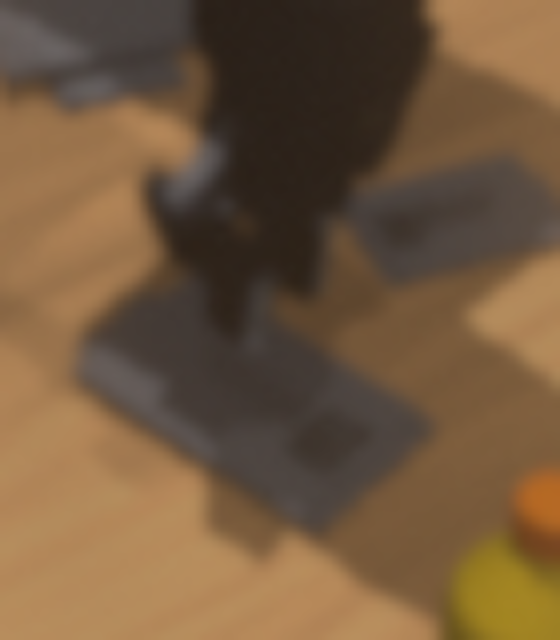

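```bash
python3 - <<'E'
from nav import *
from h import *
d=load("scene2"); X=cloud(d)
s,R=st(False)
v0,u0,v1,u1=150,308,185,335
m=np.zeros(X.shape[:2],bool); m[v0:v1,u0:u1]=1
C=fr(COV[1]); Y=(X-COV[0])@C
# points within cover-plan area, above the ridge or off ridge and > 14mm
q=Y[m&(np.abs(Y[...,0])<0.03)&(np.abs(Y[...,1])<0.05)&(Y[...,2]>0.016)&(Y[...,2]<.09)]*1000
q=q[np.argsort(q[:,2])]
print(np.round(q[:60],0).tolist())
E
```

```text
[[-3.0, -22.0, 16.0], [-2.0, -5.0, 16.0], [15.0, -4.0, 16.0], [-17.0, -4.0, 16.0], [-17.0, -35.0, 16.0], [13.0, -1.0, 16.0], [-15.0, -7.0, 17.0], [-30.0, -11.0, 17.0], [14.0, -7.0, 17.0], [29.0, -3.0, 17.0], [11.0, -21.0, 17.0], [-4.0, -3.0, 18.0], [1.0, 28.0, 18.0], [21.0, -7.0, 18.0], [-5.0, -6.0, 18.0], [4.0, -8.0, 19.0], [-6.0, -28.0, 19.0], [1.0, -5.0, 19.0], [-12.0, -7.0, 19.0], [3.0, -3.0, 19.0], [-9.0, -5.0, 19.0], [21.0, -3.0, 19.0], [19.0, -5.0, 19.0], [21.0, 2.0, 19.0], [8.0, -5.0, 19.0], [6.0, -7.0, 20.0], [6.0, -3.0, 21.0], [-11.0, -3.0, 21.0], [13.0, -7.0, 21.0], [-17.0, -4.0, 21.0], [-13.0, -5.0, 21.0], [20.0, -2.0, 21.0], [-6.0, -6.0, 22.0], [-15.0, -3.0, 22.0], [19.0, -5.0, 23.0], [4.0, -4.0, 24.0], [12.0, -6.0, 24.0], [-3.0, -5.0, 24.0], [2.0, -7.0, 24.0], [21.0, 1.0, 24.0], [-7.0, -5.0, 25.0], [11.0, -4.0, 25.0], [19.0, -2.0, 26.0], [7.0, -4.0, 26.0], [-17.0, -5.0, 26.0], [-7.0, -1.0, 26.0], [0.0, -5.0, 26.0], [18.0, -4.0, 26.0], [19.0, 2.0, 26.0], [-8.0, -3.0, 26.0], [13.0, -4.0, 27.0], [-2.0, -2.0, 27.0], [16.0, -7.0, 27.0], [-10.0, -6.0, 27.0], [5.0, -2.0, 27.0], [-3.0, -5.0, 28.0], [0.0, 8.0, 28.0], [-6.0, 2.0, 28.0], [20.0, 5.0, 29.0], [-3.0, 4.0, 29.0]]
```

```bash
python3 - <<'E'
from nav import *
from h import *
d=load("scene2"); X=cloud(d); C=fr(COV[1]); Y=(X-COV[0])@C*1000
for lo,hi in ((33,40),(40,48),(48,60),(60,80)):
    m=(np.abs(Y[...,0])<45)&(np.abs(Y[...,1])<60)&(Y[...,2]>lo)&(Y[...,2]<hi)
    q=Y[m]; print(lo,hi,len(q))
    for b in range(-50,50,10):
        k=(q[:,1]>=b)&(q[:,1]<b+10)
        if k.sum(): print("  y",b,k.sum(),"x",np.round(np.percentile(q[k,0],[5,50,95]),0))
E
```

```text
33 40 12
  y -10 9 x [-8.  9. 21.]
  y 0 3 x [ 8. 15. 18.]
40 48 0
48 60 15
  y -30 1 x [-1. -1. -1.]
  y -20 5 x [4. 8. 9.]
  y 10 9 x [-4.  0.  5.]
60 80 68
  y -30 24 x [-8. -0.  7.]
  y -20 12 x [ 5.  8. 11.]
  y 10 32 x [-4.  4. 10.]
```

Emit:
move_arm(
  deltas=[18, 6, -1, 1, 0, 0, 0, 18, 5, 0, 0, 0, 0, 0, 18, 0, 0, 0, 0, 0, 0, 18, 0, 0, 0, 0, 0, 0],
)

```text
t: 3.55
tcp_pos: [0.5422, 0.2663, 0.0165]
tool_rot: [-0.557, 0.436, 0.557, 0.435]
force: [-0.9, -0.1, 0.3]
finger_gap: 0.214
```

```bash
python3 - <<'E'
from nav import *
from h import *
from station import viewer
delta([0.543,0.2665,0.013],tool_from_obj(fr(COV[1]),1))
d=viewer.snapshot("scene"); pickle.dump(d,open(f"scene3.pkl","wb"))
crop(d,290,130,360,210,8,f"g3.png")
X=cloud(d); C=fr(COV[1]); Y=(X-COV[0])@C*1000
m=(np.abs(Y[...,0])<20)&(np.abs(Y[...,1])<40)&(Y[...,2]>13)&(Y[...,2]<60)&(np.abs(Y[...,1])>7)
q=Y[m]; q=q[np.argsort(q[:,2])]; print(np.round(q[:25]).tolist())
E
```

```text
t 3.55 tcp [542.2 266.3  16.5] gap 0.214 F [-0.9 -0.1  0.3] M [ 0.01 -0.04 -0.05]
shift in tool now [ 3.5 -0.8 -0. ] rotvec [-0.01 -0.   -0.03] | shift in target axes [ 3.5 -0.8 -0. ]
[[9.0, 32.0, 13.0], [-12.0, -10.0, 13.0], [19.0, 24.0, 13.0], [15.0, -22.0, 13.0], [-11.0, -20.0, 13.0], [-12.0, -37.0, 13.0], [5.0, 27.0, 13.0], [17.0, -20.0, 13.0], [8.0, -8.0, 13.0], [-13.0, -18.0, 13.0], [16.0, -37.0, 13.0], [-3.0, -8.0, 13.0], [18.0, -25.0, 13.0], [1.0, -26.0, 13.0], [12.0, 33.0, 14.0], [-20.0, -14.0, 14.0], [14.0, 30.0, 14.0], [-3.0, -30.0, 14.0], [3.0, -24.0, 14.0], [20.0, -18.0, 14.0], [9.0, -13.0, 14.0], [15.0, 19.0, 14.0], [12.0, -26.0, 14.0], [-19.0, -19.0, 14.0], [8.0, -30.0, 14.0]]
```

View pics/g3.png

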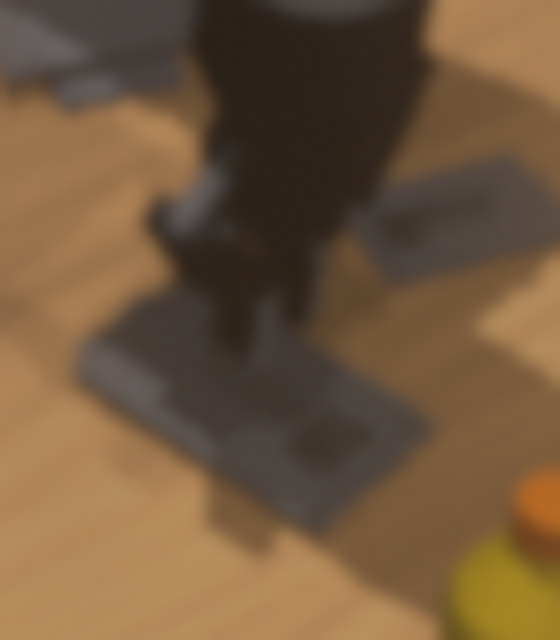

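Emit:
move_arm(
  deltas=[18, 2, -0.8, 0, 0, 0, 0, 18, 1.5, 0, 0, 0, 0, 0, 5, 0, 0, 0, 0, 0, 0, 5, 0, 0, 0, 0, 0, 0, 5, 0, 0, 0, 0, 0, 0, 5, 0, 0, 0, 0, 0, 0],
  force=25,
)

```text
t: 4.2
tcp_pos: [0.5433, 0.2666, 0.0134]
tool_rot: [0.557, -0.435, -0.557, -0.435]
force: [-0.2, 0.2, -0.0]
finger_gap: 0.061
```

```bash
python3 - <<'E'
from nav import *
from h import *
from station import viewer
delta([0.543,0.2665,0.013],tool_from_obj(fr(COV[1]),1))
d=viewer.snapshot("scene"); pickle.dump(d,open(f"scene4.pkl","wb"))
crop(d,290,130,360,210,8,f"g4.png")
E
```

```text
t 4.20 tcp [543.3 266.6  13.4] gap 0.061 F [-0.2  0.2 -0. ] M [ 0.01 -0.03  0.04]
shift in tool now [ 0.4  0.3 -0. ] rotvec [-0.01 -0.    0.01] | shift in target axes [ 0.4  0.3 -0. ]
```

View pics/g4.png

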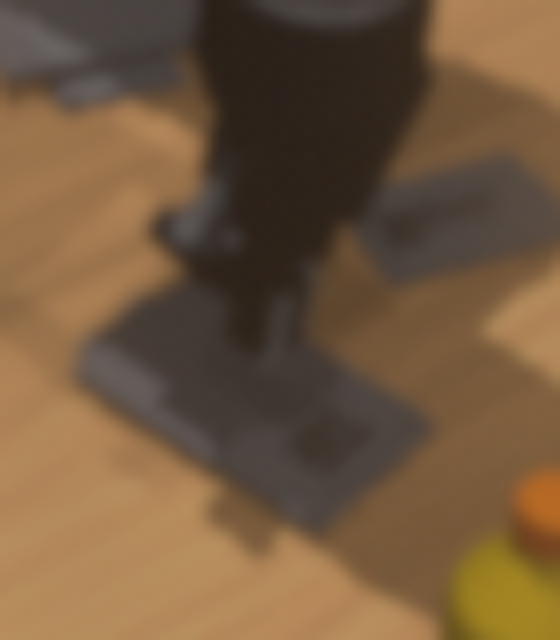

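```bash
python3 - <<'E'
from nav import *
from h import *
d=load("scene4"); X=cloud(d); C=fr(COV[1]); Y=(X-COV[0])@C*1000
np.set_printoptions(linewidth=250)
# print height map around gripper tip
for v in range(160,184):
    print(v,' '.join("%3.0f/%3.0f/%3.0f"%(Y[v,u,0],Y[v,u,1],Y[v,u,2]) for u in range(314,332)))
P=lambda a:(proj(d,COV[0]+C@(np.array(a)/1000))-0)[0]
for a in ((-20,-5,30),(20,-5,30),(20,5,30),(-20,5,30),(20,-5,10),(0,0,13)): print(a,P(a), (P(a)-[290,130])*8+3.5)
E
```

```text
160   6/-58/130   9/-59/133  12/-58/135  13/-55/133  13/-50/129  12/-45/125  -5/-13/ 91  -4/ -9/ 89  -2/ -8/ 90  -2/ -4/ 86   8/-15/101  13/-17/105  14/-13/104  19/-17/110   8/  5/ 87  12/  4/ 90  14/  7/ 89  13/ 12/ 86
161  10/-63/133  11/-60/132  12/-57/130  14/-56/131  11/-46/122  14/-47/125  -4/-15/ 89   1/-17/ 95   1/-12/ 90   1/ -7/ 87  10/-16/ 99  12/-15/101  16/-16/103  13/ -6/ 94   6/  9/ 79  13/  4/ 87  13/  9/ 83  14/ 12/ 83
162  10/-63/130  14/-64/133  12/-57/126  15/-57/129  11/-46/118  13/-45/119  13/-40/115   3/-20/ 94   5/-18/ 94   7/-16/ 94   7/-12/ 91  12/-13/ 95  13/-10/ 93  14/ -7/ 92   8/  8/ 77  11/  8/ 79  12/ 12/ 77 -28/ 82/ -0
163  -1/-46/106  10/-58/123  13/-58/124  11/-51/118  11/-45/113  15/-46/117  13/-39/110  13/-34/106   9/-23/ 96   7/-15/ 89   9/-13/ 89  12/-14/ 92  13/ -9/ 89  13/ -5/ 86  11/  3/ 79  12/  7/ 77 -28/ 78/ -2 -22/ 73/  6
164 -54/ 34/  8  -8/-30/ 86  12/-56/119  14/-53/118  13/-48/113  12/-42/108  15/-41/109  11/-30/ 99  11/-26/ 96   8/-16/ 87  10/-14/ 86  15/-17/ 93  14/-11/ 87  12/ -2/ 80  11/  4/ 75  12/  8/ 72 -22/ 69/  4 -21/ 72/  4

[... 3891 characters left out ...]
/ -6/ 17  21/ -3/ 15  20/  4/  9  24/  4/ 11  26/  6/ 12  26/ 11/  7
183  -5/-27/ 10  -1/-28/ 14  -1/-23/ 10   4/-26/ 16   5/-22/ 14   4/-16/  9   8/-16/ 12   9/-13/ 10  11/-12/ 11  13/ -9/ 10  15/ -8/ 11  17/ -5/ 10  19/ -3/  9  21/ -1/ 10  24/ -1/ 12  27/ -0/ 13  30/  0/ 15  29/  6/ 10
(-20, -5, 30) [315.44701654 171.4012411 ] [207.07613232 334.70992882]
(20, -5, 30) [326.6973594  178.57068756] [297.07887516 392.06550045]
(20, 5, 30) [328.91660821 176.68610934] [314.83286572 376.9888747 ]
(-20, 5, 30) [317.676638   169.56650078] [224.91310404 320.03200626]
(20, -5, 10) [325.90676366 183.46225809] [290.75410927 431.19806473]
(0, 0, 13) [321.52209375 178.20099637] [255.67675003 389.10797097]
```

The fingers closed to 5 mm with nothing between them. The scene depth shows the ridge top at 30 mm and the finger ends at about 38 mm, so they shut above the ridge. The real finger ends lie well behind the reported TCP. I'll open and go lower in small steps, checking force and pictures.

Emit:
move_arm(
  deltas=[28, -5, 0, 0, 0, 0, 0, 28, 0, 0, 0, 0, 0, 0, 28, 0, 0, 0, 0, 0, 0, 28, 5, 0, 0, 0, 0, 0, 28, 4, 0, 0, 0, 0, 0, 28, 4, 0, 0, 0, 0, 0, 28, 0, 0, 0, 0, 0, 0],
)

```text
t: 4.95
tcp_pos: [0.5425, 0.2663, 0.0043]
tool_rot: [-0.557, 0.436, 0.558, 0.435]
force: [-0.7, 0.5, 0.2]
finger_gap: 0.327
```

```bash
cat > look.py <<'E'
from nav import *
from h import *
from station import viewer
import sys
def shot(n,k,win,sc):
    d=viewer.snapshot(n); pickle.dump(d,open(f"{n}{k}.pkl","wb")); crop(d,*win,sc,f"{n}_{k}.png"); return d
E
python3 - <<'E'
from look import *
delta([0.543,0.2665,0.005],tool_from_obj(fr(COV[1]),1))
d=shot("scene","5",(290,130,360,210),8)
X=cloud(d); C=fr(COV[1]); Y=(X-COV[0])@C*1000
m=(np.abs(Y[...,0])<22)&(np.abs(Y[...,1])<40)&(Y[...,2]>17)&(Y[...,2]<60)&(np.abs(Y[...,1])>9)
q=Y[m]; q=q[np.argsort(q[:,2])]; print(np.round(q[:25]).tolist())
E
```

```text
t 4.95 tcp [542.5 266.3   4.3] gap 0.327 F [-0.7  0.5  0.2] M [-0.04  0.03 -0.  ]
shift in tool now [-0.7 -0.5  0. ] rotvec [-0.01 -0.01 -0.11] | shift in target axes [-0.7 -0.5  0. ]
[[10.0, -38.0, 17.0], [4.0, -14.0, 27.0], [-7.0, 17.0, 29.0], [0.0, 17.0, 30.0], [-3.0, 17.0, 31.0], [-6.0, 20.0, 31.0], [5.0, 19.0, 32.0], [8.0, 20.0, 33.0], [0.0, 17.0, 34.0], [11.0, 21.0, 34.0], [-6.0, 16.0, 34.0], [2.0, 18.0, 35.0], [9.0, 14.0, 35.0], [5.0, 15.0, 35.0], [12.0, -17.0, 36.0], [10.0, -19.0, 36.0], [12.0, 14.0, 37.0], [-1.0, 17.0, 37.0], [-4.0, -24.0, 37.0], [11.0, -16.0, 38.0], [7.0, -20.0, 38.0], [-3.0, -20.0, 39.0], [2.0, 18.0, 39.0], [8.0, -25.0, 39.0], [-4.0, 16.0, 40.0]]
```

View pics/scene_5.png

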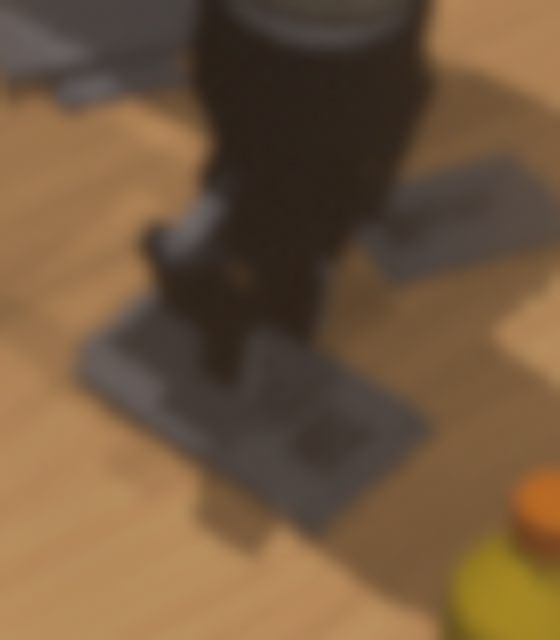

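Emit:
move_arm(
  deltas=[28, 4, 0, 0, 0, 0, 0, 28, 3, 0, 0, 0, 0, 0, 28, 3, 0, 0, 0, 0, 0, 28, 0, 0, 0, 0, 0, 0],
)

```text
t: 5.4
tcp_pos: [0.5429, 0.2664, -0.0052]
tool_rot: [-0.557, 0.436, 0.557, 0.435]
force: [0.0, 0.3, 0.8]
finger_gap: 0.327
```

```bash
python3 - <<'E'
from look import *
delta([0.543,0.2665,-0.009],tool_from_obj(fr(COV[1]),1))
d=shot("scene","6",(290,130,360,210),8)
X=cloud(d); C=fr(COV[1]); Y=(X-COV[0])@C*1000
m=(np.abs(Y[...,0])<22)&(np.abs(Y[...,1])<26)&(Y[...,2]>15)&(Y[...,2]<60)&(np.abs(Y[...,1])>9)
q=Y[m]; q=q[np.argsort(q[:,2])]; print(np.round(q[:25]).tolist())
E
```

```text
t 5.40 tcp [542.9 266.4  -5.2] gap 0.327 F [0.  0.3 0.8] M [-0.01  0.03 -0.02]
shift in tool now [ 3.8 -0.2  0. ] rotvec [-0.01 -0.   -0.06] | shift in target axes [ 3.8 -0.2  0. ]
[[-15.0, -16.0, 15.0], [-8.0, -15.0, 15.0], [-18.0, -25.0, 16.0], [17.0, -24.0, 16.0], [-5.0, -24.0, 16.0], [7.0, -16.0, 19.0], [-1.0, 16.0, 21.0], [6.0, 16.0, 22.0], [11.0, -17.0, 23.0], [10.0, 19.0, 23.0], [4.0, 18.0, 23.0], [2.0, 16.0, 24.0], [7.0, -18.0, 25.0], [3.0, -22.0, 25.0], [-2.0, 16.0, 25.0], [12.0, -15.0, 26.0], [11.0, 22.0, 26.0], [6.0, -22.0, 27.0], [-3.0, 12.0, 27.0], [10.0, 14.0, 27.0], [-6.0, -24.0, 27.0], [8.0, 17.0, 28.0], [-5.0, 14.0, 28.0], [11.0, -19.0, 29.0], [2.0, 15.0, 29.0]]
```

View pics/scene_6.png

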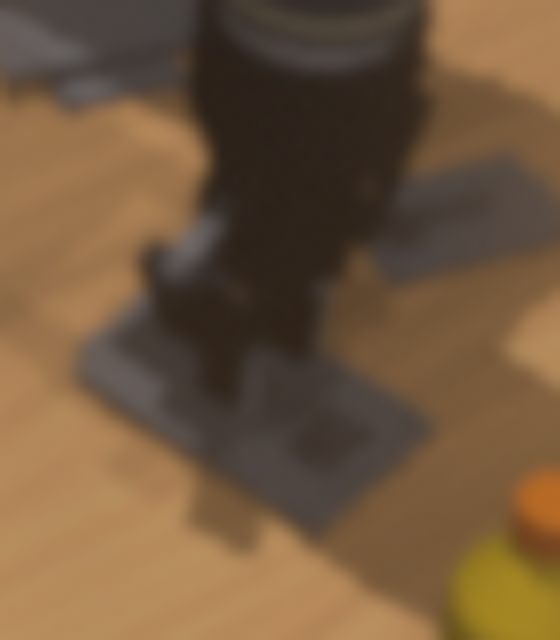

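Emit:
move_arm(
  deltas=[28, 2, 0, 0, 0, 0, 0, 28, 2, 0, 0, 0, 0, 0, 8, 0, 0, 0, 0, 0, 0, 8, 0, 0, 0, 0, 0, 0, 8, 0, 0, 0, 0, 0, 0, 8, 0, 0, 0, 0, 0, 0, 8, 0, 0, 0, 0, 0, 0],
  force=30,
)

```text
t: 6.15
tcp_pos: [0.5431, 0.2666, -0.0087]
tool_rot: [-0.557, 0.435, 0.557, 0.435]
force: [0.7, -0.7, -0.1]
finger_gap: 0.11
```

```bash
python3 - <<'E'
from look import *
delta([0.543,0.2665,-0.009],tool_from_obj(fr(COV[1]),1))
d=shot("scene","7",(290,130,360,210),8)
E
```

```text
t 6.15 tcp [543.1 266.6  -8.7] gap 0.110 F [ 0.7 -0.7 -0.1] M [ 0.   -0.   -0.01]
shift in tool now [ 0.3  0.2 -0. ] rotvec [-0.01  0.   -0.01] | shift in target axes [ 0.3  0.2 -0. ]
```

View pics/scene_7.png

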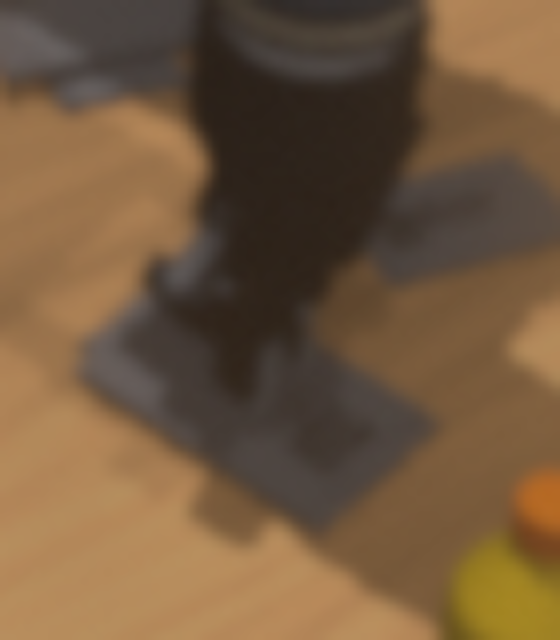

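Gap 0.110 means the fingers stopped on the 10 mm ridge. Now I'll lift.

Emit:
move_arm(
  deltas=[5, -5, 0, 0, 0, 0, 0, 5, -20, 0, 0, 0, 0, 0, 5, -30, 0, 0, 0, 0, 0, 5, -35, 0, 0, 0, 0, 0, 5, -40, 0, 0, 0, 0, 0, 5, -30, 0, 0, 0, 0, 0, 5, -10, 0, 0, 0, 0, 0, 5, 0, 0, 0, 0, 0, 0],
)

```text
t: 7.0
tcp_pos: [0.5441, 0.2669, 0.1629]
tool_rot: [0.558, -0.434, -0.556, -0.436]
force: [-0.5, -0.2, -0.9]
finger_gap: 0.108
```

```bash
python3 - <<'E'
from look import *
delta([SEAT[0][0],SEAT[0][1],0.161],tool_from_obj(fr(SEAT[1]),1))
d=shot("scene","8",(230,60,360,190),5)
E
```

```text
t 7.00 tcp [544.1 266.9 162.9] gap 0.108 F [-0.5 -0.2 -0.9] M [0.08 0.03 0.01]
shift in tool now [   1.5  106.3 -258.6] rotvec [5.19 0.02 0.21] | shift in target axes [   1.9   82.4 -267.2]
```

View pics/scene_8.png

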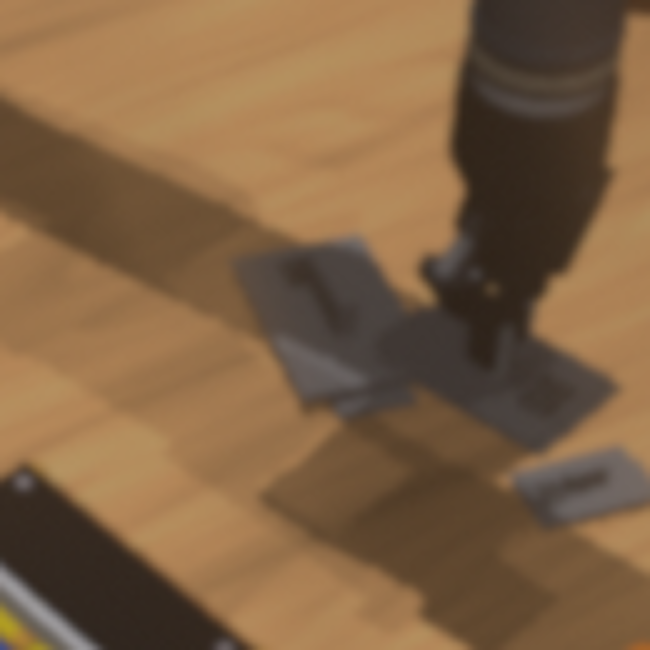

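Emit:
move_arm(
  deltas=[5, 0, 0, 0, 5.2, 0, 0, 5, 0, 6, -20, 0, 0, 0, 5, 0, 12, -40, 0, 0, 0, 5, 0, 12, -40, 0, 0, 0, 5, 0, 12, -40, 0, 0, 0, 5, 0, 12, -40, 0, 0, 0, 5, 0, 12, -40, 0, 0, 0, 5, 0, 10, -32, 0, 0, 0, 5, 0, 6, -15, 0, 0, 0, 5, 0, 0, 0, 0, 0, 0],
)

```text
t: 8.05
tcp_pos: [0.5011, -0.0116, 0.1592]
tool_rot: [-0.534, 0.462, 0.537, 0.46]
force: [-1.2, -0.1, -1.3]
finger_gap: 0.108
```

Emit:
move_arm(
  deltas=[5, 0, 0, 0, 0, 0, -4, 5, 0, 0, 0, 0, 0, -4, 5, 0, 0, 0, 0, 0, -4, 5, 0, 0, 0, 0, 0, -4, 5, 0, 0, 0, 0, 0, 0, 5, 0, 0, 0, 0, 0, 0],
)

```text
t: 8.65
tcp_pos: [0.5024, -0.0092, 0.1605]
tool_rot: [0.595, -0.382, -0.469, -0.53]
force: [0.8, 0.4, -1.7]
finger_gap: 0.107
```

```bash
python3 - <<'E'
from look import *
delta([SEAT[0][0],SEAT[0][1],0.163],tool_from_obj(fr(SEAT[1],np.radians(16)),1))
d=shot("scene","9",(180,90,300,190),6)
d=shot("top","9",(230,140,330,260),5)
E
```

```text
t 8.65 tcp [502.4  -9.2 160.5] gap 0.107 F [ 0.8  0.4 -1.7] M [-0.06  0.12 -0.04]
shift in tool now [-2.2 -1.6 -0.8] rotvec [-0.02  0.06 -0.16] | shift in target axes [-2.2 -1.6 -0.8]
```

View pics/scene_9.png

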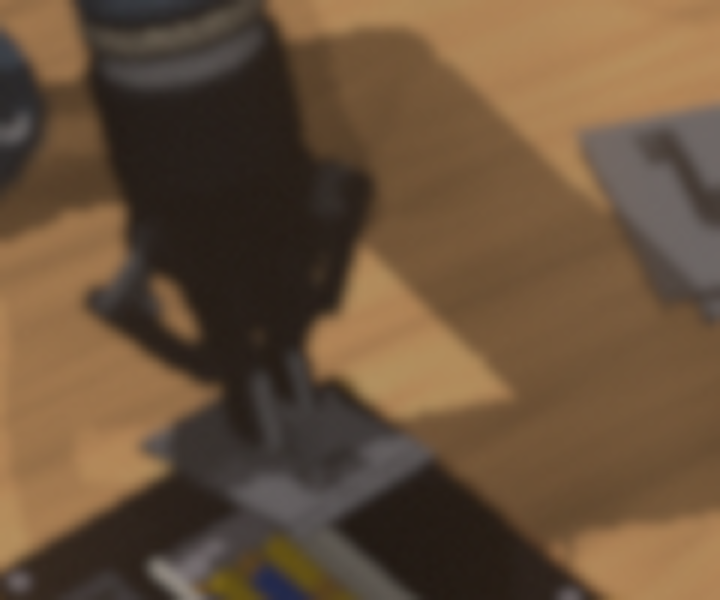

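View pics/top_9.png

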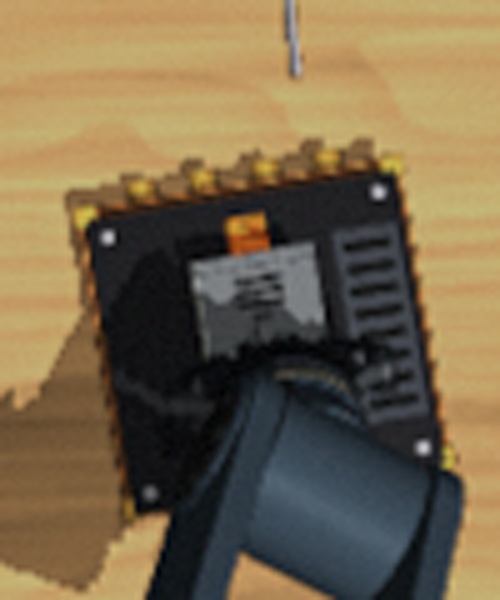

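```bash
python3 - <<'E'
from look import *
s,R=st()
t=load("top9"); c=load("scene9")
A=tool_from_obj(np.eye(3)) # columns tool axes in obj
for name,off in (("tool-offset",0),):
    Ro=R@A.T  # obj axes in world
    o=s["tcp_pos"]-R[:,0]*0.0087
    for lab,p in (("rear+y",(55,35,10)),("rear-y",(55,-35,10)),("front+y",(-55,35,10)),("front-y",(-55,-35,10)),("tongue-y",(-65,-20,3))):
        w=o+Ro@(np.array(p)/1000)
        print(lab,np.round(w*1000,1),"top",np.round((proj(t,w)[0]-[230,140])*5+2,0),"scene",np.round((proj(c,w)[0]-[180,90])*6+2.5,0))
# triangulate observed
def tri(ut,us):
    P=[np.diag([1,1,1])@np.array([[foc(d),0,d["cx"]],[0,foc(d),d["cy"]],[0,0,1]])@np.c_[d["R"],d["t"]] for d in (t,c)]
    X=cv2.triangulatePoints(P[0],P[1],np.array(ut,float).reshape(2,1),np.array(us,float).reshape(2,1)); return (X[:3]/X[3]).ravel()*1000
for ut,us in (((190,263),(435,460)),((316,243),(310,530))):
    print(np.round(tri((np.array(ut)-2)/5+[230,140],(np.array(us)-2.5)/6+[180,90]),1))
# plane fit to plate from scene depth
X=cloud(c); g=c["image"][...,0].astype(int)-c["image"][...,2]
W=X; L=(W-(s["tcp_pos"]-R[:,0]*0.0087))@ (R@A.T)*1000
m=(L[...,0]>24)&(L[...,0]<50)&(abs(L[...,1])<30)&(abs(L[...,2]-10)<12)
q=L[m]; B=np.c_[q[:,:2],np.ones(len(q))]; k,*_=np.linalg.lstsq(B,q[:,2],rcond=None); print(len(q),k, "z mean",q[:,2].mean(), "at x36:",k@[36,0,1])
E
```

```text
t 8.75 tcp [503.9  -9.6 161.2] gap 0.108 F [ 0.4 -0.2 -0.3] M [-0.06  0.17 -0.02]
rear+y [545.7  32.3 194.3] top [196. 261.] scene [434. 451.]
rear-y [556.4 -36.9 194.3] top [315. 241.] scene [297. 535.]
front+y [441.2  16.1 164. ] top [226. 441.] scene [269. 367.]
front-y [451.9 -53.1 164. ] top [344. 421.] scene [137. 444.]
tongue-y [442.1 -39.5 154.5] top [320. 438.] scene [156. 434.]
[544.5  34.9 186.7]
[556.5 -34.6 195.7]
163 [-5.25755351e-02  3.69534606e-03  1.27273905e+01] z mean 10.713977665659664 at x36: 10.834671261491978
```

```bash
cat > latfit.py <<'E'
from look import *
from scipy.optimize import minimize
def latfit(t,tcp,R,off=(0,0,0),win=(262,188,298,204),fn=None,h0=8.7,thr=48):
    A=tool_from_obj(np.eye(3)); Ro=R@A.T; o=tcp-R[:,0]*h0/1000
    u0,v0,u1,v1=win; im=t["image"][v0:v1,u0:u1]
    hsv=cv2.cvtColor(im,cv2.COLOR_RGB2HSV); 
    g=im.max(-1).astype(float); orange=(hsv[...,1]>110)&(hsv[...,2]>70)
    a=np.clip(g,20,90); 
    valid=~cv2.dilate(orange.astype(np.uint8),np.ones((3,3))).astype(bool)
    K=8
    def soft(p):
        P=np.array([[-10,-35,10],[55,-35,10],[55,35,10],[-10,35,10],[48,35,8],[48,-35,8]],float)
        c,s_=np.cos(p[2]),np.sin(p[2]); P[:,:2]=P[:,:2]@np.array([[c,s_],[-s_,c]])+p[:2]*1000
        q=(proj(t,o+P/1000@Ro.T)-[u0-.5,v0-.5])*K-.5
        m=np.zeros(((v1-v0)*K,(u1-u0)*K),np.uint8)
        cv2.fillConvexPoly(m,cv2.convexHull(np.round(q*16).astype(np.int32)),255,shift=4)
        return cv2.resize(m,(u1-u0,v1-v0),interpolation=cv2.INTER_AREA)/255.,q
    def cost(p):
        m,_=soft(p); B=np.c_[m[valid],np.ones(valid.sum())]; k,*_=np.linalg.lstsq(B,a[valid],rcond=None); r=a[valid]-B@k
        return np.mean(np.clip(abs(r),0,30)**2)
    p0=np.zeros(3)
    r=minimize(cost,p0,method="Nelder-Mead",options=dict(initial_simplex=p0+np.r_[np.zeros((1,3)),np.diag([.004,.004,.05])],xatol=1e-5,fatol=1e-4))
    print("cover offset in obj frame mm",np.round(r.x[:2]*1000,1),"yaw deg",np.round(np.degrees(r.x[2]),2),"cost",round(r.fun,1), "cost0",round(cost(p0),1))
    if fn:
        big=cv2.resize(im,None,fx=14,fy=14,interpolation=cv2.INTER_NEAREST).copy()
        cv2.polylines(big,[np.round(soft(r.x)[1]/K*14).astype(np.int32)[:4]],True,(255,0,0),1); cv2.imwrite("pics/"+fn,big[...,::-1])
    return r.x
if __name__=="__main__":
    s,R=st(); latfit(load("top9"),s["tcp_pos"],R,fn="lat9.png")
E
python3 latfit.py
```

```text
t 8.75 tcp [503.9  -9.6 161.2] gap 0.108 F [ 0.4 -0.2 -0.3] M [-0.06  0.17 -0.02]
cover offset in obj frame mm [0.6 1.5] yaw deg 0.53 cost 162.5 cost0 195.2
```

View pics/lat9.png

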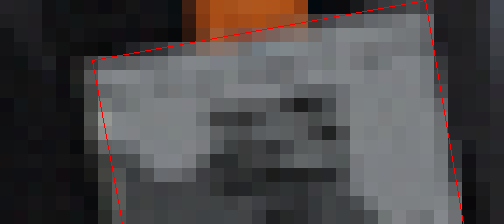

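```bash
cat >> nav.py <<'E'
H0=8.7; YOFF=-1.7
A0=tool_from_obj(np.eye(3))
def cov_target(X,Y,Z,tilt,yaw=0):  # mm in seat frame -> tcp pos, R
    Ro=fr(SEAT[1]+np.radians(yaw),np.radians(tilt)); o=SEAT[0]+fr(SEAT[1])@(np.array([X,Y+YOFF,Z])/1000)
    Rt=Ro@A0; return o+Rt[:,0]*H0/1000,Rt
def cov_now():
    s,R=st(); Ro=R@A0.T; o=s["tcp_pos"]-R[:,0]*H0/1000
    l=fr(SEAT[1]).T@(o-SEAT[0])*1000-[0,YOFF,0]; Q=fr(SEAT[1]).T@Ro
    F=fr(SEAT[1]).T@s["force"]
    tilt=np.degrees(np.arctan2(Q[2,0],Q[0,0])); th=np.radians(tilt)
    tip=l[[0,2]]+[-65*np.cos(th),-65*np.sin(th)]
    print("cover seat-frame xyz",np.round(l,1),"tilt %.2f yaw %.2f roll %.2f"%(tilt,np.degrees(np.arctan2(Q[1,0],Q[0,0])),np.degrees(np.arctan2(Q[2,1],Q[2,2]))),"tip bottom xz",np.round(tip,1),"F seat",np.round(F,1))
    return l,tilt,F
E
python3 - <<'E'
from nav import *
cov_now(); delta(*cov_target(8,0,30,16))
E
```

```text
t 8.75 tcp [503.9  -9.6 161.2] gap 0.108 F [ 0.4 -0.2 -0.3] M [-0.06  0.17 -0.02]
cover seat-frame xyz [-2.   1.8 84. ] tilt 15.98 yaw 0.03 roll -0.01 tip bottom xz [-64.4  66.1] F seat [ 0.4 -0.2 -0.3]
t 8.75 tcp [503.9  -9.6 161.2] gap 0.108 F [ 0.4 -0.2 -0.3] M [-0.06  0.17 -0.02]
shift in tool now [54.7  5.3 -1.8] rotvec [ 0.03  0.   -0.02] | shift in target axes [54.7  5.3 -1.8]
```

Emit:
move_arm(
  deltas=[5, 15, 1.5, -0.6, 0, 0, 0, 5, 20, 2, -0.6, 0, 0, 0, 5, 14, 1.5, -0.6, 0, 0, 0, 5, 5.5, 0.3, 0, 0, 0, 0, 5, 0, 0, 0, 0, 0, 0, 5, 0, 0, 0, 0, 0, 0],
)

```text
t: 9.35
tcp_pos: [0.5137, -0.0101, 0.1078]
tool_rot: [0.596, -0.381, -0.467, -0.53]
force: [-0.9, 0.3, -1.2]
finger_gap: 0.107
```

```bash
python3 - <<'E'
from look import *
from latfit import latfit
cov_now(); delta(*cov_target(8,0,30,16))
shot("scene","10",(190,120,290,220),6)
t=shot("top","10",(240,150,320,250),6)
s,R=st(False); latfit(t,s["tcp_pos"],R,fn="lat10.png",win=(262,184,300,202))
E
```

```text
t 9.35 tcp [513.7 -10.1 107.8] gap 0.107 F [-0.9  0.3 -1.2] M [-0.07  0.15 -0.08]
cover seat-frame xyz [ 7.6 -0.1 30.6] tilt 16.03 yaw 0.01 roll -0.02 tip bottom xz [-54.9  12.7] F seat [-0.8  0.5 -1.2]
t 9.35 tcp [513.7 -10.1 107.8] gap 0.107 F [-0.9  0.3 -1.2] M [-0.07  0.15 -0.08]
shift in tool now [ 0.7 -0.2  0.1] rotvec [ 0.01 -0.01  0.03] | shift in target axes [ 0.7 -0.2  0.1]
cover offset in obj frame mm [0.9 1.3] yaw deg 0.21 cost 206.5 cost0 229.0
```

View pics/scene_10.png

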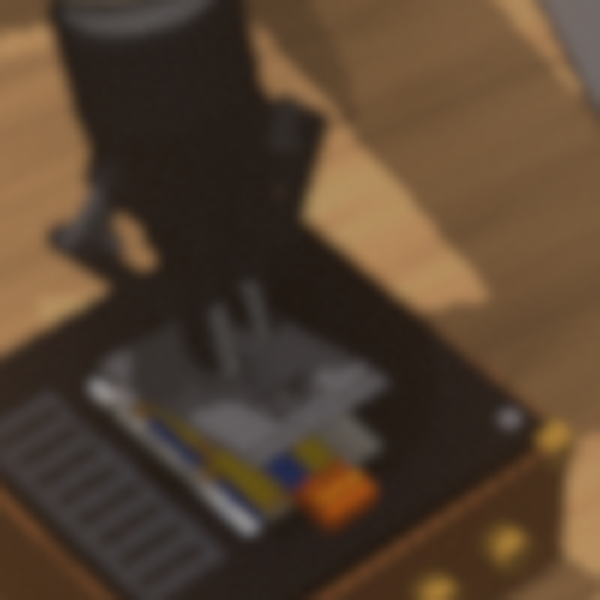

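View pics/top_10.png

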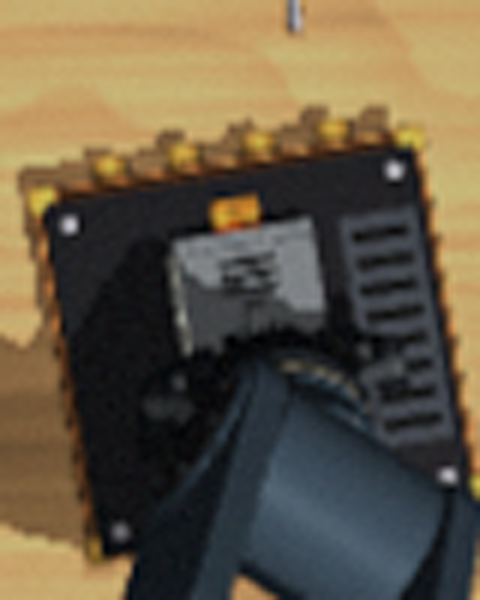

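View pics/lat10.png

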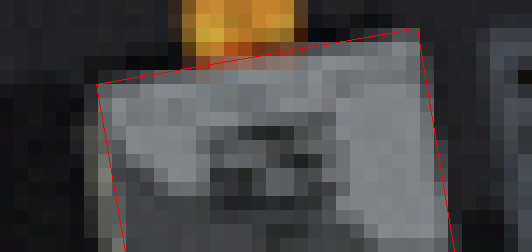

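```bash
python3 - <<'E'
from look import *
t=load("top10"); s,R=st(False)
Ro=R@A0.T; o=s["tcp_pos"]-R[:,0]*H0/1000
win=(262,184,300,202); u0,v0,u1,v1=win
big=cv2.resize(t["image"][v0:v1,u0:u1],None,fx=16,fy=16,interpolation=cv2.INTER_NEAREST).copy()
pl=lambda P,c: cv2.polylines(big,[np.round((proj(t,P)-[u0-.5,v0-.5])*16).astype(np.int32)],True,c,1)
pl(np.array([o+Ro@(np.array(p)/1000) for p in((-10,-35,10),(55,-35,10),(55,35,10),(-10,35,10))]),(255,0,0))
S=fr(SEAT[1]); 
pl(np.array([SEAT[0]+[-0.001,0.0005,0]+S@(np.array(p)/1000) for p in((-56.5,-37.5,10),(56,-37.5,10),(56,37.5,10),(-56.5,37.5,10))]),(0,255,0))
cv2.imwrite("pics/ov10.png",big[...,::-1])
# edge positions per row (subpixel): max gradient left and right
g=t["image"].astype(float).max(-1)
for v in range(190,200):
    print(v,g[v,264:300].astype(int).tolist())
E
```

```text
190 [20, 19, 21, 24, 47, 93, 113, 114, 129, 140, 141, 137, 129, 123, 121, 114, 115, 128, 129, 124, 137, 129, 113, 125, 134, 135, 135, 128, 82, 29, 36, 36, 45, 71, 74, 51]
191 [24, 18, 18, 16, 49, 110, 138, 125, 126, 132, 119, 128, 129, 121, 118, 111, 118, 126, 138, 135, 133, 123, 140, 136, 132, 135, 132, 134, 102, 34, 36, 37, 43, 68, 87, 85]
192 [23, 21, 16, 23, 57, 100, 133, 119, 121, 128, 121, 125, 135, 138, 136, 118, 109, 104, 98, 97, 86, 89, 134, 134, 131, 131, 136, 138, 113, 33, 34, 39, 40, 64, 82, 76]
193 [20, 20, 20, 37, 77, 100, 117, 135, 133, 134, 135, 133, 114, 97, 86, 59, 43, 37, 46, 76, 87, 106, 136, 133, 130, 132, 134, 135, 116, 40, 31, 38, 34, 56, 79, 57]
194 [17, 18, 19, 33, 76, 94, 90, 137, 134, 132, 133, 129, 102, 74, 87, 91, 89, 71, 63, 87, 100, 101, 114, 135, 133, 134, 130, 133, 121, 63, 37, 39, 38, 49, 73, 58]
195 [21, 20, 20, 22, 69, 111, 81, 106, 120, 136, 134, 134, 122, 88, 105, 101, 95, 70, 51, 33, 51, 92, 115, 134, 133, 132, 135, 134, 124, 70, 34, 37, 36, 45, 66, 80]
196 [23, 22, 22, 15, 72, 122, 68, 65, 79, 117, 137, 135, 117, 46, 51, 40, 64, 98, 95, 71, 78, 113, 117, 132, 136, 133, 131, 135, 123, 79, 33, 38, 38, 41, 64, 87]
197 [19, 18, 16, 15, 62, 112, 83, 69, 64, 82, 111, 111, 99, 62, 56, 44, 71, 99, 94, 74, 56, 65, 101, 135, 133, 131, 132, 135, 134, 101, 33, 38, 36, 43, 65, 79]
198 [20, 22, 22, 17, 45, 90, 91, 69, 71, 66, 67, 68, 62, 48, 37, 37, 38, 47, 41, 49, 50, 78, 129, 134, 134, 136, 132, 133, 135, 115, 33, 35, 29, 35, 66, 75]
199 [20, 24, 21, 17, 42, 89, 89, 68, 70, 71, 68, 67, 65, 55, 53, 57, 62, 61, 61, 60, 68, 83, 109, 116, 136, 133, 134, 134, 135, 116, 35, 24, 18, 24, 57, 83]
```

View pics/ov10.png

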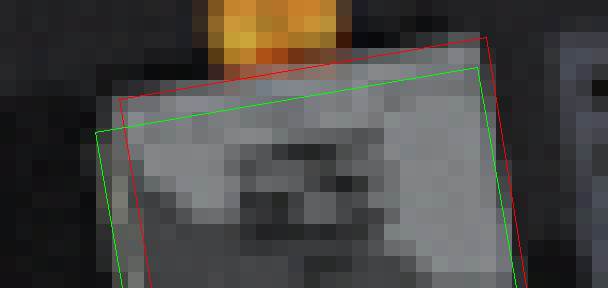

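Emit:
move_arm(
  deltas=[5, 0, 0, 1.2, 0, 0, 0, 5, 1.9, 0.55, 0, 0, 0, 0, 5, 1.9, 0.55, 0, 0, 0, 0, 5, 1.9, 0.55, 0, 0, 0, 0, 5, 1.9, 0.55, 0, 0, 0, 0, 5, 0, 0, 0, 0, 0, 0, 5, 0, 0, 0, 0, 0, 0],
)

```text
t: 10.15
tcp_pos: [0.5128, -0.0089, 0.0994]
tool_rot: [0.596, -0.381, -0.468, -0.53]
force: [-0.2, -0.0, -1.3]
finger_gap: 0.111
```

```bash
sed -i 's/YOFF=-1.7/YOFF=-0.5/' nav.py && python3 - <<'E'
from nav import *
cov_now()
E
```

```text
t 10.15 tcp [512.8  -8.9  99.4] gap 0.111 F [-0.2 -0.  -1.3] M [-0.05  0.18 -0.03]
cover seat-frame xyz [ 6.9 -0.  22.3] tilt 15.98 yaw -0.02 roll 0.01 tip bottom xz [-55.6   4.4] F seat [-0.2  0.  -1.3]
```

Emit:
move_arm(
  deltas=[5, 0.55, -1.9, 0, 0, 0, 0, 5, 0.96, 0.28, 0, 0, 0, 0, 5, 0.96, 0.28, 0, 0, 0, 0, 5, 0.96, 0.28, 0, 0, 0, 0, 5, 0.96, 0.28, 0, 0, 0, 0, 5, 0, 0, 0, 0, 0, 0, 5, 0, 0, 0, 0, 0, 0],
)

```text
t: 10.85
tcp_pos: [0.5147, -0.0086, 0.0955]
tool_rot: [0.596, -0.381, -0.468, -0.53]
force: [-0.5, -0.6, -1.3]
finger_gap: 0.107
```

```bash
python3 - <<'E'
from nav import *
cov_now()
E
```

```text
t 10.85 tcp [514.7  -8.6  95.5] gap 0.107 F [-0.5 -0.6 -1.3] M [-0.02  0.15 -0.01]
cover seat-frame xyz [ 8.9 -0.  18.4] tilt 15.99 yaw -0.01 roll 0.00 tip bottom xz [-53.6   0.4] F seat [-0.6 -0.5 -1.3]
```

Still free. I'll continue in 1 mm steps, checking as I go.

Emit:
move_arm(
  deltas=[5, 0.96, 0.28, 0, 0, 0, 0, 5, 0, 0, 0, 0, 0, 0, 5, 0.96, 0.28, 0, 0, 0, 0, 5, 0, 0, 0, 0, 0, 0],
)

```text
t: 11.25
tcp_pos: [0.5147, -0.0086, 0.0935]
tool_rot: [0.596, -0.381, -0.468, -0.53]
force: [0.6, -0.6, -1.5]
finger_gap: 0.114
```

Emit:
move_arm(
  deltas=[5, 0.96, 0.28, 0, 0, 0, 0, 5, 0, 0, 0, 0, 0, 0],
)

```text
t: 11.45
tcp_pos: [0.515, -0.0087, 0.0926]
tool_rot: [0.596, -0.381, -0.467, -0.531]
force: [0.0, -0.2, 0.6]
finger_gap: 0.111
```

```bash
python3 - <<'E'
from nav import *
cov_now()
E
```

```text
t 11.45 tcp [515.   -8.7  92.6] gap 0.111 F [ 0.  -0.2  0.6] M [ 0.01  0.18 -0.03]
cover seat-frame xyz [ 9.1 -0.1 15.5] tilt 16.02 yaw -0.01 roll -0.01 tip bottom xz [-53.4  -2.4] F seat [-0.  -0.2  0.6]
```

Emit:
move_arm(
  deltas=[5, 0.48, 0.14, 0, 0, 0, 0, 5, 0, 0, 0, 0, 0, 0],
)

```text
t: 11.65
tcp_pos: [0.5151, -0.0087, 0.0924]
tool_rot: [0.596, -0.381, -0.467, -0.531]
force: [0.3, -0.1, 2.4]
finger_gap: 0.108
```

```bash
python3 - <<'E'
from nav import *
cov_now()
E
```

```text
t 11.65 tcp [515.1  -8.7  92.4] gap 0.108 F [ 0.3 -0.1  2.4] M [0.08 0.18 0.04]
cover seat-frame xyz [ 9.3 -0.2 15.2] tilt 16.05 yaw -0.01 roll -0.02 tip bottom xz [-53.2  -2.7] F seat [ 0.3 -0.2  2.4]
```

Contact is at tip bottom ≈ -2.5, which matches the nominal slot floor. I'll raise about 1.2 mm and slide toward the slot.

Emit:
move_arm(
  deltas=[5, -1.3, -0.4, 0, 0, 0, 0, 5, -0.28, 0.96, 0, 0, 0, 0, 5, -0.28, 0.96, 0, 0, 0, 0, 5, -0.28, 0.96, 0, 0, 0, 0, 5, -0.28, 0.96, 0, 0, 0, 0, 5, 0, 0, 0, 0, 0, 0],
)

```text
t: 12.25
tcp_pos: [0.5105, -0.0092, 0.0933]
tool_rot: [0.596, -0.381, -0.468, -0.53]
force: [-0.1, -0.6, -1.3]
finger_gap: 0.107
```

```bash
python3 - <<'E'
from nav import *
cov_now()
E
```

```text
t 12.25 tcp [510.5  -9.2  93.3] gap 0.107 F [-0.1 -0.6 -1.3] M [ 0.    0.21 -0.01]
cover seat-frame xyz [ 4.6  0.1 16.2] tilt 15.97 yaw -0.02 roll 0.01 tip bottom xz [-57.8  -1.7] F seat [-0.2 -0.6 -1.3]
```

Emit:
move_arm(
  deltas=[5, -0.28, 0.96, 0, 0, 0, 0, 5, -0.28, 0.96, 0, 0, 0, 0, 5, 0, 0, 0, 0, 0, 0],
)

```text
t: 12.55
tcp_pos: [0.5086, -0.0095, 0.0934]
tool_rot: [0.596, -0.381, -0.468, -0.53]
force: [0.4, -0.7, -0.6]
finger_gap: 0.106
```

Emit:
move_arm(
  deltas=[5, -0.28, 0.96, 0, 0, 0, 0, 5, 0, 0, 0, 0, 0, 0],
)

```text
t: 12.75
tcp_pos: [0.5077, -0.0097, 0.0934]
tool_rot: [0.596, -0.381, -0.468, -0.53]
force: [0.5, -0.7, -0.6]
finger_gap: 0.106
```

Emit:
move_arm(
  deltas=[5, -0.28, 0.96, 0, 0, 0, 0, 5, 0, 0, 0, 0, 0, 0],
)

```text
t: 12.95
tcp_pos: [0.5067, -0.0098, 0.0934]
tool_rot: [0.596, -0.381, -0.468, -0.53]
force: [-0.6, -0.7, -1.0]
finger_gap: 0.106
```

```bash
python3 - <<'E'
from nav import *
cov_now()
E
```

```text
t 12.95 tcp [506.7  -9.8  93.4] gap 0.106 F [-0.6 -0.7 -1. ] M [-0.04  0.2  -0.02]
cover seat-frame xyz [ 0.8  0.  16.3] tilt 15.99 yaw -0.01 roll 0.01 tip bottom xz [-61.7  -1.6] F seat [-0.7 -0.6 -1. ]
```

The tip has gone well past the nominal mouth with no contact, so it's inside the slot. I'll continue until it butts.

Emit:
move_arm(
  deltas=[5, -0.28, 0.96, 0, 0, 0, 0, 5, 0, 0, 0, 0, 0, 0],
)

```text
t: 13.15
tcp_pos: [0.5057, -0.01, 0.0934]
tool_rot: [0.596, -0.381, -0.468, -0.53]
force: [0.5, 0.6, -1.3]
finger_gap: 0.11
```

Emit:
move_arm(
  deltas=[5, -0.28, 0.96, 0, 0, 0, 0, 5, 0, 0, 0, 0, 0, 0],
)

```text
t: 13.35
tcp_pos: [0.5047, -0.0101, 0.0934]
tool_rot: [0.596, -0.381, -0.468, -0.53]
force: [-0.6, -0.1, -1.0]
finger_gap: 0.106
```

```bash
python3 - <<'E'
from nav import *
cov_now()
E
```

```text
t 13.35 tcp [504.7 -10.1  93.4] gap 0.106 F [-0.6 -0.1 -1. ] M [ 0.02  0.19 -0.  ]
cover seat-frame xyz [-1.2  0.  16.3] tilt 15.99 yaw -0.02 roll 0.01 tip bottom xz [-63.7  -1.6] F seat [-0.6 -0.  -1. ]
```

Emit:
move_arm(
  deltas=[5, -0.28, 0.96, 0, 0, 0, 0, 5, 0, 0, 0, 0, 0, 0],
)

```text
t: 13.55
tcp_pos: [0.5038, -0.0103, 0.0935]
tool_rot: [0.596, -0.381, -0.468, -0.53]
force: [-0.4, -0.1, -0.3]
finger_gap: 0.105
```

Emit:
move_arm(
  deltas=[5, -0.28, 0.96, 0, 0, 0, 0, 5, 0, 0, 0, 0, 0, 0],
)

```text
t: 13.75
tcp_pos: [0.5036, -0.0106, 0.0937]
tool_rot: [0.596, -0.381, -0.467, -0.531]
force: [1.6, 0.5, -1.4]
finger_gap: 0.105
```

```bash
python3 - <<'E'
from look import *
cov_now()
shot("scene","11",(190,120,290,220),6)
shot("top","11",(240,150,320,250),6)
E
```

```text
t 13.75 tcp [503.6 -10.6  93.7] gap 0.105 F [ 1.6  0.5 -1.4] M [ 0.14 -0.15 -0.03]
cover seat-frame xyz [-2.4 -0.3 16.6] tilt 16.07 yaw -0.04 roll -0.03 tip bottom xz [-64.9  -1.4] F seat [ 1.7  0.3 -1.4]
```

View pics/scene_11.png

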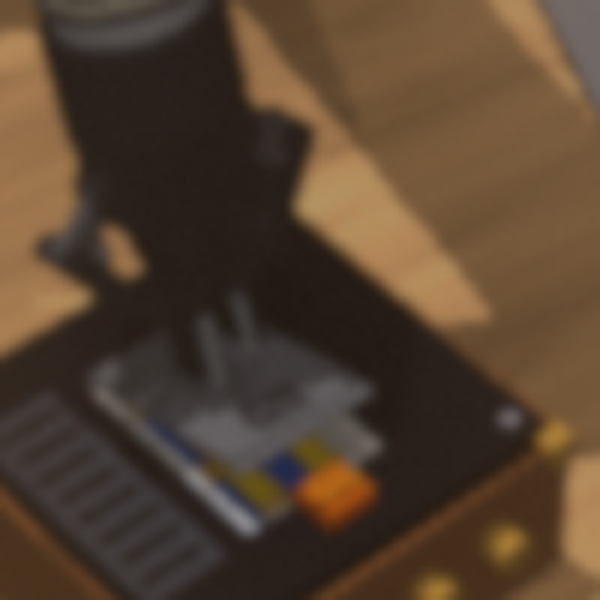

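View pics/top_11.png

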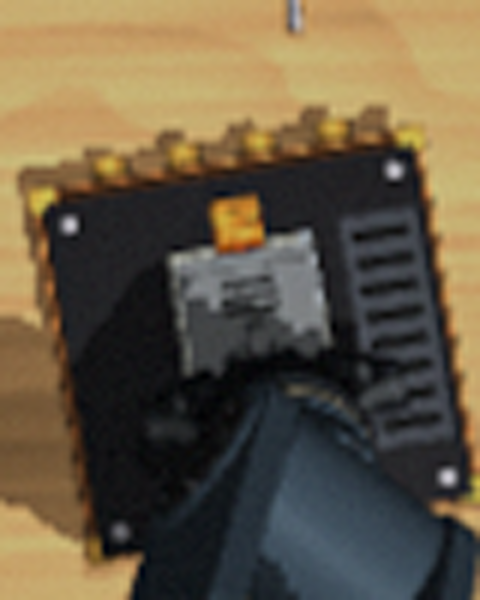

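The root butts at X≈-2.3 with about 2 N. That puts the panel about 1.3 mm toward the slot from my estimate. Next I'll compute the pivot path, backing off 0.8 mm.

```bash
cat > path.py <<'E'
from nav import *
from scipy.spatial.transform import Rotation as Rn
def seq(thetas,X=-1.5,b=lambda t:-1.5*t/16):
    cov_now(); s,R=st(False); p=s["tcp_pos"]
    for th in thetas:
        Z=65*np.sin(np.radians(th))+b(th); pt,Rt=cov_target(X,0,Z,th)
        d=R.T@(pt-p)*1000; rv=np.degrees(Rn.from_matrix(R.T@Rt).as_rotvec())
        print(th,"shift",np.round(d,2),"rot",np.round(rv,2)); p,R=pt,Rt
if __name__=="__main__":
    import sys; seq([float(a) for a in sys.argv[1:]])
E
python3 path.py 16 14 12 10 8 7 6
```

```text
t 13.85 tcp [503.6 -10.6  93.7] gap 0.110 F [ 2.3  0.4 -0.7] M [ 0.1  -0.14 -0.  ]
cover seat-frame xyz [-2.4 -0.3 16.6] tilt 16.07 yaw -0.02 roll -0.03 tip bottom xz [-64.9  -1.4] F seat [ 2.4  0.1 -0.7]
16.0 shift [ 0.4  -0.84  0.33] rot [-0.02 -0.04  0.07]
14.0 shift [1.92 0.86 0.  ] rot [0. 0. 2.]
12.0 shift [ 1.96  0.79 -0.  ] rot [ 0. -0.  2.]
10.0 shift [1.99 0.73 0.  ] rot [-0. -0.  2.]
8.0 shift [ 2.02  0.66 -0.  ] rot [0. 0. 2.]
7.0 shift [ 1.02  0.3  -0.  ] rot [-0.  0.  1.]
6.0 shift [1.02 0.28 0.  ] rot [ 0. -0.  1.]
```

Emit:
move_arm(
  deltas=[5, 0.4, -0.84, 0, 0, 0, 0, 5, 0.96, 0.43, 0, 0, 0, 1, 5, 0.96, 0.43, 0, 0, 0, 1, 5, 0.98, 0.4, 0, 0, 0, 1, 5, 0.98, 0.4, 0, 0, 0, 1, 5, 0, 0, 0, 0, 0, 0, 5, 0, 0, 0, 0, 0, 0],
)

```text
t: 14.55
tcp_pos: [0.5034, -0.0105, 0.0892]
tool_rot: [0.582, -0.401, -0.486, -0.514]
force: [1.5, -0.3, -0.7]
finger_gap: 0.109
```

```bash
python3 path.py 12 10 8 7 6
```

```text
t 14.55 tcp [503.4 -10.5  89.2] gap 0.109 F [ 1.5 -0.3 -0.7] M [-0.01 -0.14 -0.04]
cover seat-frame xyz [-2.  -0.1 12.2] tilt 12.04 yaw 0.00 roll -0.02 tip bottom xz [-65.6  -1.4] F seat [ 1.4 -0.6 -0.7]
12.0 shift [-0.12 -0.52  0.15] rot [ 0.   -0.02  0.04]
10.0 shift [1.99 0.73 0.  ] rot [-0. -0.  2.]
8.0 shift [ 2.02  0.66 -0.  ] rot [0. 0. 2.]
7.0 shift [ 1.02  0.3  -0.  ] rot [-0.  0.  1.]
6.0 shift [1.02 0.28 0.  ] rot [ 0. -0.  1.]
```

Emit:
move_arm(
  deltas=[5, 0, -0.8, 0, 0, 0, 0, 5, 1.0, 0.36, 0, 0, 0, 1, 5, 1.0, 0.36, 0, 0, 0, 1, 5, 1.0, 0.33, 0, 0, 0, 1, 5, 1.0, 0.33, 0, 0, 0, 1, 5, 0, 0, 0, 0, 0, 0, 5, 0, 0, 0, 0, 0, 0],
)

```text
t: 15.25
tcp_pos: [0.5031, -0.0102, 0.0849]
tool_rot: [0.567, -0.422, -0.504, -0.496]
force: [1.2, 0.2, -1.0]
finger_gap: 0.106
```

```bash
python3 path.py 8 7 6 5 4
```

```text
t 15.25 tcp [503.1 -10.2  84.9] gap 0.106 F [ 1.2  0.2 -1. ] M [-0.02  0.08  0.09]
cover seat-frame xyz [-1.6  0.2  8.1] tilt 7.96 yaw 0.01 roll 0.02 tip bottom xz [-66.   -0.9] F seat [ 1.2 -0.  -1. ]
8.0 shift [-0.22 -0.16 -0.18] rot [ 0.01  0.02 -0.04]
7.0 shift [ 1.02  0.3  -0.  ] rot [-0.  0.  1.]
6.0 shift [1.02 0.28 0.  ] rot [ 0. -0.  1.]
5.0 shift [1.03 0.26 0.  ] rot [-0.  0.  1.]
4.0 shift [ 1.03  0.24 -0.  ] rot [-0. -0.  1.]
```

Emit:
move_arm(
  deltas=[5, 1.0, 0.1, -0.2, 0, 0, 1, 5, 0, 0, 0, 0, 0, 0, 5, 1.0, 0.28, 0, 0, 0, 1, 5, 0, 0, 0, 0, 0, 0],
)

```text
t: 15.65
tcp_pos: [0.5038, -0.0107, 0.0831]
tool_rot: [0.56, -0.432, -0.512, -0.488]
force: [-0.5, 0.2, -1.4]
finger_gap: 0.11
```

Emit:
move_arm(
  deltas=[5, 0.5, 0.13, 0, 0, 0, 0.5, 5, 0, 0, 0, 0, 0, 0],
)

```text
t: 15.85
tcp_pos: [0.5034, -0.0106, 0.0825]
tool_rot: [0.558, -0.434, -0.514, -0.485]
force: [-0.2, 0.4, -1.0]
finger_gap: 0.105
```

```bash
python3 path.py 5 4.5 4
```

```text
t 15.85 tcp [503.4 -10.6  82.5] gap 0.105 F [-0.2  0.4 -1. ] M [-0.05  0.11  0.  ]
cover seat-frame xyz [-1.  -0.3  5.7] tilt 5.49 yaw -0.01 roll -0.01 tip bottom xz [-65.7  -0.5] F seat [-0.2  0.4 -1. ]
5.0 shift [0.46 0.58 0.28] rot [-0.01 -0.01  0.49]
4.5 shift [ 0.52  0.12 -0.  ] rot [0.  0.  0.5]
4.0 shift [ 0.52  0.12 -0.  ] rot [-0.  -0.   0.5]
```

Emit:
move_arm(
  deltas=[5, 0.5, 0.3, 0.2, 0, 0, 0.5, 5, 0, 0, 0, 0, 0, 0],
)

```text
t: 16.05
tcp_pos: [0.5028, -0.0104, 0.082]
tool_rot: [0.556, -0.437, -0.516, -0.483]
force: [-1.5, 0.5, -0.4]
finger_gap: 0.108
```

Emit:
move_arm(
  deltas=[5, 0.5, 0.13, 0, 0, 0, 0.5, 5, 0, 0, 0, 0, 0, 0],
)

```text
t: 16.25
tcp_pos: [0.5023, -0.0104, 0.0815]
tool_rot: [0.554, -0.439, -0.519, -0.481]
force: [-1.1, -0.7, 1.2]
finger_gap: 0.106
```

```bash
python3 - <<'E'
from look import *
cov_now()
shot("scene","12",(190,120,290,220),6)
shot("top","12",(240,150,320,250),6)
E
```

```text
t 16.25 tcp [502.3 -10.4  81.5] gap 0.106 F [-1.1 -0.7  1.2] M [-0.11  0.32 -0.06]
cover seat-frame xyz [-2.   0.1  4.7] tilt 4.42 yaw 0.00 roll 0.02 tip bottom xz [-66.8  -0.3] F seat [-1.2 -0.6  1.2]
```

View pics/scene_12.png

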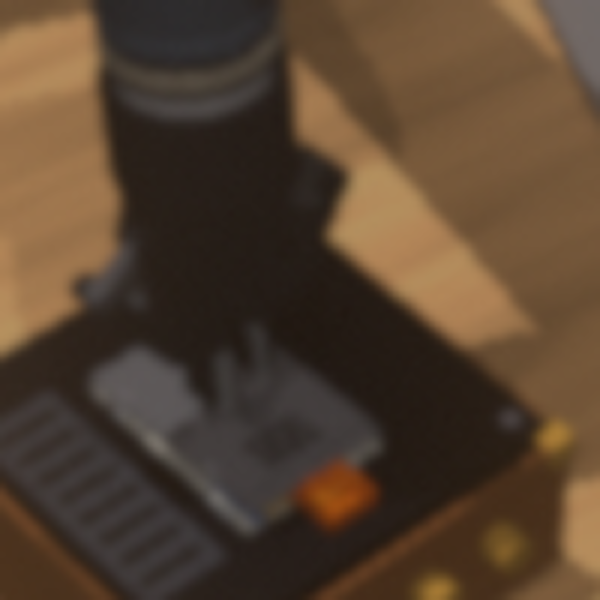

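View pics/top_12.png

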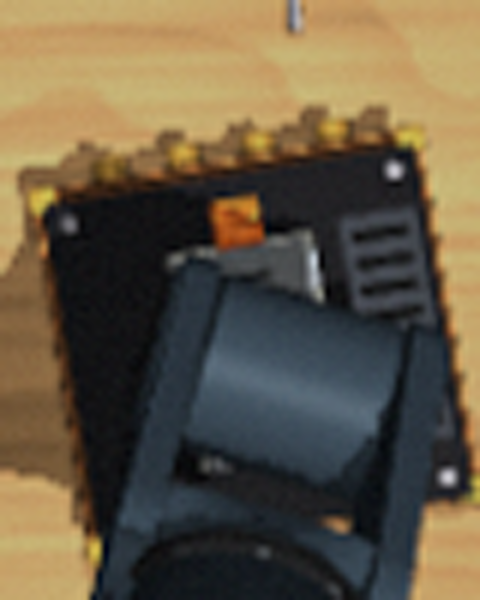

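The top and scene views show the cover inside the recess with its rear resting on the orange catch. Fx/Fz confirm contact at about 4.4°. I'll release, then retreat and press the strips with shut fingers.

Emit:
move_arm(
  deltas=[16, 0, 0, 0, 0, 0, 0, 25, 0, 0, 0, 0, 0, 0, 30, 0, 0, 0, 0, 0, 0, 30, 0, 0, 0, 0, 0, 0, 30, -10, 0, 0, 0, 0, 0, 30, -20, 0, 0, 0, 0, 0, 30, -20, 0, 0, 0, 0, 0, 30, 0, 0, 0, 0, 0, 0],
)

```text
t: 17.15
tcp_pos: [0.5008, -0.0115, 0.1342]
tool_rot: [0.556, -0.438, -0.516, -0.482]
force: [0.3, -0.2, -0.0]
finger_gap: 0.354
```

```bash
python3 - <<'E'
from look import *
cov_now()
d=shot("scene","13",(190,110,290,220),6)
X=cloud(d); Y=(X-SEAT[0])@fr(SEAT[1])*1000
def pl(x0,x1,y0,y1):
    m=(Y[...,0]>x0)&(Y[...,0]<x1)&(Y[...,1]>y0)&(Y[...,1]<y1)&(Y[...,2]<35); q=Y[m]
    return np.round([np.median(q[:,2]),len(q)],1)
for r in ((-50,-30,-30,30),(24,34,-30,30),(34,46,-30,30),(46,54,-32,-14),(0,60,45,60),(-30,60,-52,-42)): print(r,pl(*r))
E
```

```text
t 17.15 tcp [500.8 -11.5 134.2] gap 0.354 F [ 0.3 -0.2 -0. ] M [-0.02  0.05 -0.03]
cover seat-frame xyz [-3.7 -0.7 57.3] tilt 4.81 yaw 0.00 roll -0.14 tip bottom xz [-68.4  51.9] F seat [ 0.3 -0.2 -0. ]
(-50, -30, -30, 30) [13. 97.]
(24, 34, -30, 30) [18.6 65. ]
(34, 46, -30, 30) [ 19. 102.]
(46, 54, -32, -14) [17.2 21. ]
(0, 60, 45, 60) [12. 94.]
(-30, 60, -52, -42) [ 12.1 111. ]
```

View pics/scene_13.png

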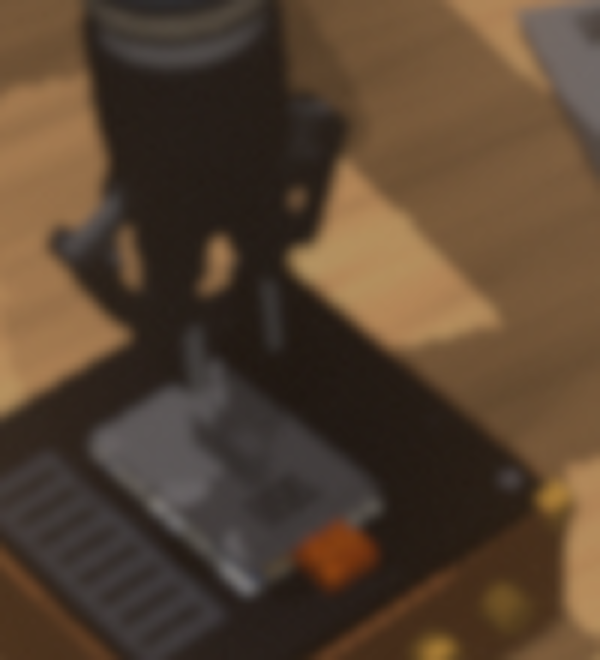

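```bash
python3 - <<'E'
from nav import *
S=fr(SEAT[1]); p=SEAT[0]+S@np.array([.033,-.0005,0]); p[2]=0.125
delta(p,tool_from_obj(S))
E
```

```text
t 17.20 tcp [500.  -11.3 133. ] gap 0.350 F [-0.5 -0.3 -0.4] M [ 0.02  0.06 -0.07]
shift in tool now [ 11.  -35.9   0.5] rotvec [-0.01 -0.09  4.7 ] | shift in target axes [  8.  -36.7   0.5]
```

Emit:
move_arm(
  deltas=[20, 0, 0, 0, 0, 0, 4.7, 0, 0, -12, 0.5, 0, 0, 0, 0, 0, -15, 0, 0, 0, 0, 0, 0, -10, 0, 0, 0, 0, 0, 8, 0, 0, 0, 0, 0, 0, 0, 0, 0, 0, 0, 0, 0, 0, 0, 0, 0, 0, 0],
)

```text
t: 17.9
tcp_pos: [0.534, -0.0047, 0.1224]
tool_rot: [-0.535, 0.462, 0.538, 0.459]
force: [-0.1, 0.5, 0.3]
finger_gap: -0.003
```

```bash
python3 - <<'E'
from look import *
S=fr(SEAT[1]); p=SEAT[0]+S@np.array([.033,-.0005,0]); p[2]=0.085
delta(p,tool_from_obj(S))
d=shot("scene","14",(190,110,290,220),6)
s,R=st(False)
for k in (0,.02,.025): print(k,(proj(d,s["tcp_pos"]-R[:,0]*k)-[190,110])*6+2.5)
E
```

```text
t 17.90 tcp [534.   -4.7 122.4] gap -0.003 F [-0.1  0.5  0.3] M [-0.05 -0.01  0.02]
shift in tool now [37.4 -2.3 -0.9] rotvec [-0.02  0.06 -0.34] | shift in target axes [37.4 -2.1 -0.8]
0 [[282.89693556 470.74888302]]
0.02 [[281.96575182 437.89001861]]
0.025 [[281.72941998 429.55053028]]
```

View pics/scene_14.png

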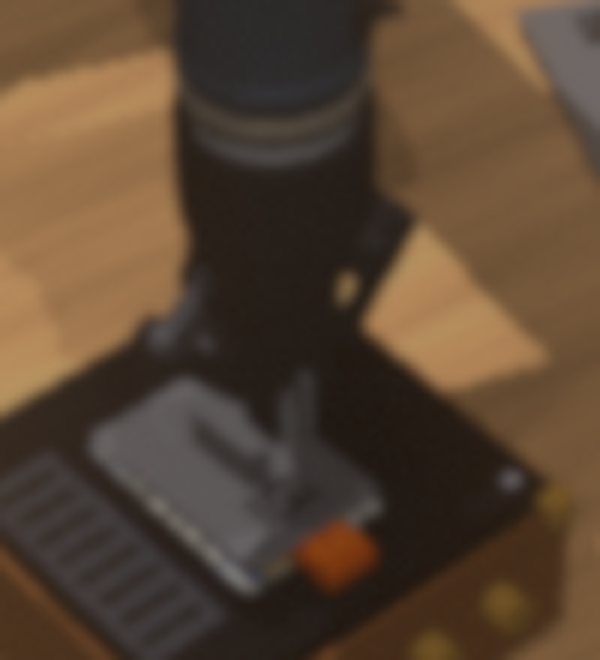

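Emit:
move_arm(
  deltas=[0, 10, -1, -0.8, 0, 0, 0, 0, 10, 0, 0, 0, 0, 0, 0, 8, 0, 0, 0, 0, 0, 0, 4, 0, 0, 0, 0, 0, 0, 0, 0, 0, 0, 0, 0, 0, 0, 0, 0, 0, 0, 0],
)

```text
t: 18.55
tcp_pos: [0.5365, -0.0056, 0.0911]
tool_rot: [-0.536, 0.461, 0.538, 0.459]
force: [-0.1, 0.2, 1.3]
finger_gap: 0.001
```

```bash
python3 - <<'E'
from look import *
S=fr(SEAT[1]); p=SEAT[0]+S@np.array([.032,-.0005,0]); p[2]=0.085
delta(p,tool_from_obj(S))
d=shot("scene","15",(190,110,290,220),6)
E
```

```text
t 18.55 tcp [536.5  -5.6  91.1] gap 0.001 F [-0.1  0.2  1.3] M [-0.03 -0.01 -0.02]
shift in tool now [6.1 1.2 0.4] rotvec [-0.01  0.   -0.21] | shift in target axes [6.1 1.2 0.4]
```

View pics/scene_15.png

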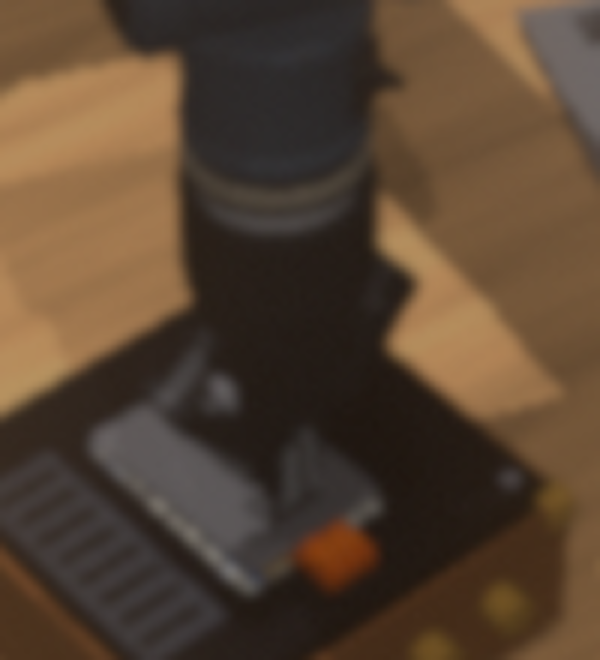

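Emit:
move_arm(
  deltas=[0, 2, 1, 0.4, 0, 0, 0, 0, 0, 0, 0, 0, 0, 0],
)

```text
t: 18.8
tcp_pos: [0.5352, -0.0052, 0.0893]
tool_rot: [-0.536, 0.461, 0.538, 0.459]
force: [0.5, -0.1, 0.5]
finger_gap: 0.0
```

Emit:
move_arm(
  deltas=[0, 2, 0, 0, 0, 0, 0, 0, 0, 0, 0, 0, 0, 0],
)

```text
t: 19.0
tcp_pos: [0.5353, -0.0053, 0.0871]
tool_rot: [-0.536, 0.461, 0.538, 0.459]
force: [-0.0, -0.6, -0.1]
finger_gap: -0.003
```

Emit:
move_arm(
  deltas=[0, 2, 0, 0, 0, 0, 0, 0, 0, 0, 0, 0, 0, 0],
)

```text
t: 19.2
tcp_pos: [0.5352, -0.0053, 0.085]
tool_rot: [-0.536, 0.461, 0.538, 0.459]
force: [0.7, 0.7, -0.2]
finger_gap: -0.0
```

Emit:
move_arm(
  deltas=[0, 1, 0, 0, 0, 0, 0, 0, 1, 0, 0, 0, 0, 0, 0, 0, 0, 0, 0, 0, 0],
)

```text
t: 19.5
tcp_pos: [0.5353, -0.0053, 0.0831]
tool_rot: [-0.536, 0.461, 0.538, 0.459]
force: [0.1, 0.5, 0.0]
finger_gap: 0.004
```

Emit:
move_arm(
  deltas=[0, 1, 0, 0, 0, 0, 0, 0, 0, 0, 0, 0, 0, 0],
)

```text
t: 19.7
tcp_pos: [0.5353, -0.0053, 0.0821]
tool_rot: [-0.536, 0.461, 0.538, 0.459]
force: [0.2, 0.4, 0.0]
finger_gap: 0.002
```

Emit:
move_arm(
  deltas=[0, 1, 0, 0, 0, 0, 0, 0, 0, 0, 0, 0, 0, 0],
)

```text
t: 19.9
tcp_pos: [0.5353, -0.0053, 0.0811]
tool_rot: [-0.536, 0.461, 0.538, 0.459]
force: [0.0, -0.4, 0.8]
finger_gap: -0.001
```

Emit:
move_arm(
  deltas=[0, 1, 0, 0, 0, 0, 0, 0, 0, 0, 0, 0, 0, 0],
)

```text
t: 20.1
tcp_pos: [0.5353, -0.0053, 0.0802]
tool_rot: [-0.536, 0.461, 0.538, 0.459]
force: [0.1, 0.3, -0.6]
finger_gap: -0.001
```

Emit:
move_arm(
  deltas=[0, 1, 0, 0, 0, 0, 0, 0, 0, 0, 0, 0, 0, 0],
)

```text
t: 20.3
tcp_pos: [0.5354, -0.0054, 0.0794]
tool_rot: [-0.536, 0.461, 0.538, 0.459]
force: [-0.7, -0.3, 1.9]
finger_gap: 0.002
```

Emit:
move_arm(
  deltas=[0, 0.5, 0, 0, 0, 0, 0, 0, 0, 0, 0, 0, 0, 0],
)

```text
t: 20.5
tcp_pos: [0.5354, -0.0054, 0.079]
tool_rot: [-0.536, 0.461, 0.538, 0.459]
force: [-1.3, 0.3, 3.1]
finger_gap: 0.004
```

Contact is at TCP z ≈ 80 mm, as computed. I'll press on in small steps and watch the force.

Emit:
move_arm(
  deltas=[0, 0.5, 0, 0, 0, 0, 0, 0, 0, 0, 0, 0, 0, 0],
)

```text
t: 20.7
tcp_pos: [0.5354, -0.0054, 0.0784]
tool_rot: [-0.536, 0.461, 0.538, 0.459]
force: [-0.1, -0.7, 5.3]
finger_gap: -0.004
```

Emit:
move_arm(
  deltas=[0, 0.5, 0, 0, 0, 0, 0, 0, 0, 0, 0, 0, 0, 0],
)

```text
t: 20.9
tcp_pos: [0.5355, -0.0054, 0.0778]
tool_rot: [-0.536, 0.461, 0.538, 0.459]
force: [-1.1, -1.3, 3.9]
finger_gap: -0.002
```

Emit:
move_arm(
  deltas=[0, 0.5, 0, 0, 0, 0, 0, 0, 0, 0, 0, 0, 0, 0],
)

```text
t: 21.1
tcp_pos: [0.5355, -0.0054, 0.0774]
tool_rot: [-0.536, 0.461, 0.538, 0.459]
force: [-0.6, -0.9, 5.6]
finger_gap: 0.001
```

Emit:
move_arm(
  deltas=[0, 0.5, 0, 0, 0, 0, 0, 0, 0, 0, 0, 0, 0, 0],
)

```text
t: 21.3
tcp_pos: [0.5355, -0.0054, 0.0769]
tool_rot: [-0.536, 0.461, 0.538, 0.459]
force: [-0.4, -1.4, 5.9]
finger_gap: 0.003
```

Emit:
move_arm(
  deltas=[0, 0.5, 0, 0, 0, 0, 0, 0, 0, 0, 0, 0, 0, 0],
)

```text
t: 21.5
tcp_pos: [0.5356, -0.0054, 0.0764]
tool_rot: [-0.536, 0.461, 0.537, 0.459]
force: [-0.7, -1.1, 5.5]
finger_gap: -0.0
```

Emit:
move_arm(
  deltas=[0, 0.5, 0, 0, 0, 0, 0, 0, 0, 0, 0, 0, 0, 0],
)

```text
t: 21.7
tcp_pos: [0.5355, -0.0054, 0.076]
tool_rot: [-0.536, 0.461, 0.537, 0.459]
force: [-2.3, -1.0, 6.5]
finger_gap: 0.0
```

Emit:
move_arm(
  deltas=[0, 0.5, 0, 0, 0, 0, 0, 0, 0, 0, 0, 0, 0, 0],
)

```text
t: 21.9
tcp_pos: [0.5356, -0.0055, 0.0756]
tool_rot: [-0.536, 0.461, 0.537, 0.459]
force: [-1.1, -1.0, 7.0]
finger_gap: 0.004
```

Emit:
move_arm(
  deltas=[0, 0.5, 0, 0, 0, 0, 0, 0, 0, 0, 0, 0, 0, 0],
)

```text
t: 22.1
tcp_pos: [0.5352, -0.0051, 0.0744]
tool_rot: [-0.536, 0.461, 0.538, 0.459]
force: [0.2, -0.1, -0.8]
finger_gap: -0.001
```

The force rose to 7 N and then dropped to zero, so the catch snapped. I'll feel for the seated plate.

Emit:
move_arm(
  deltas=[0, 0.5, 0, 0, 0, 0, 0, 0, 0, 0, 0, 0, 0, 0],
)

```text
t: 22.3
tcp_pos: [0.535, -0.0052, 0.0737]
tool_rot: [-0.536, 0.461, 0.538, 0.459]
force: [0.1, 0.2, 0.7]
finger_gap: -0.002
```

Emit:
move_arm(
  deltas=[0, 0.5, 0, 0, 0, 0, 0, 0, 0, 0, 0, 0, 0, 0],
)

```text
t: 22.5
tcp_pos: [0.5352, -0.0053, 0.0735]
tool_rot: [-0.536, 0.461, 0.538, 0.459]
force: [-0.1, -0.5, -0.1]
finger_gap: 0.003
```

Emit:
move_arm(
  deltas=[0, 0.5, 0, 0, 0, 0, 0, 0, 0, 0, 0, 0, 0, 0],
)

```text
t: 22.7
tcp_pos: [0.5353, -0.0053, 0.0732]
tool_rot: [-0.536, 0.461, 0.538, 0.459]
force: [-0.1, -0.6, 0.4]
finger_gap: -0.003
```

Emit:
move_arm(
  deltas=[0, 0.5, 0, 0, 0, 0, 0, 0, 0, 0, 0, 0, 0, 0],
)

```text
t: 22.9
tcp_pos: [0.5353, -0.0053, 0.0727]
tool_rot: [-0.536, 0.461, 0.538, 0.459]
force: [0.5, -0.2, 0.7]
finger_gap: 0.005
```

Emit:
move_arm(
  deltas=[0, 0.5, 0, 0, 0, 0, 0, 0, 0, 0, 0, 0, 0, 0],
)

```text
t: 23.1
tcp_pos: [0.5354, -0.0053, 0.0725]
tool_rot: [-0.536, 0.461, 0.538, 0.459]
force: [-0.4, 0.2, 3.1]
finger_gap: -0.002
```

Emit:
move_arm(
  deltas=[0, 0.4, 0, 0, 0, 0, 0, 0, 0, 0, 0, 0, 0, 0],
)

```text
t: 23.3
tcp_pos: [0.5354, -0.0054, 0.0725]
tool_rot: [-0.536, 0.461, 0.538, 0.459]
force: [-2.4, 0.3, 6.4]
finger_gap: -0.003
```

There is a firm stop at TCP z 72.5 mm (predicted 72.8), so the plate is on its ledges. I'll withdraw and look.

Emit:
move_arm(
  deltas=[0, -2, 0, 0, 0, 0, 0, 0, -20, 0, 0, 0, 0, 0, 0, -40, 0, 0, 0, 0, 0, 0, -45, 0, 0, 0, 0, 0, 0, -20, 35, 0, 0, 0, 0, 0, 0, 45, 0, 0, 0, 0, 0, 0, 45, 0, 0, 0, 0, 0, 0, 0, 0, 0, 0],
)

```text
invalid input at $.deltas: expected a multiple of 7 numbers
```

```bash
python3 - <<'E'
from look import *
st()
d=shot("scene","16",(165,120,295,240),5)
t=shot("top","16",(235,155,330,250),6)
for d in (d,t):
    X=cloud(d); Y=(X-SEAT[0])@fr(SEAT[1])*1000
    def pl(x0,x1,y0,y1):
        m=(Y[...,0]>x0)&(Y[...,0]<x1)&(Y[...,1]>y0)&(Y[...,1]<y1)&(Y[...,2]<35)&(Y[...,2]>-20); q=Y[m]
        return (round(float(np.mean(q[:,2])),2),len(q)) if len(q) else None
    for r in ((-52,-30,-30,30),(24,36,-30,30),(36,46,-30,30),(46,53,-33,-14),(46,53,14,33),(0,60,45,60),(-60,0,45,60),(-60,60,-50,-42)): print(r,pl(*r))
cv2.imwrite("pics/full16.png",load("top16")["image"][...,::-1])
E
```

```text
t 23.30 tcp [535.4  -5.4  72.5] gap -0.003 F [-2.4  0.3  6.4] M [ 0.01  0.21 -0.01]
(-52, -30, -30, 30) (11.42, 50)
(24, 36, -30, 30) (14.31, 52)
(36, 46, -30, 30) (17.07, 113)
(46, 53, -33, -14) (10.18, 13)
(46, 53, 14, 33) (10.42, 11)
(0, 60, 45, 60) (11.53, 80)
(-60, 0, 45, 60) None
(-60, 60, -50, -42) (11.7, 119)
(-52, -30, -30, 30) None
(24, 36, -30, 30) None
(36, 46, -30, 30) None
(46, 53, -33, -14) None
(46, 53, 14, 33) None
(0, 60, 45, 60) (12.51, 25)
(-60, 0, 45, 60) (14.29, 2)
(-60, 60, -50, -42) None
```

View pics/scene_16.png

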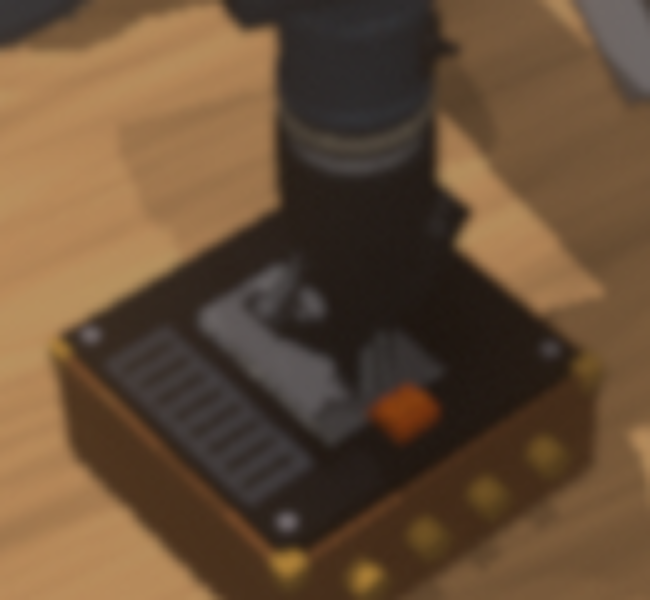

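View pics/top_16.png

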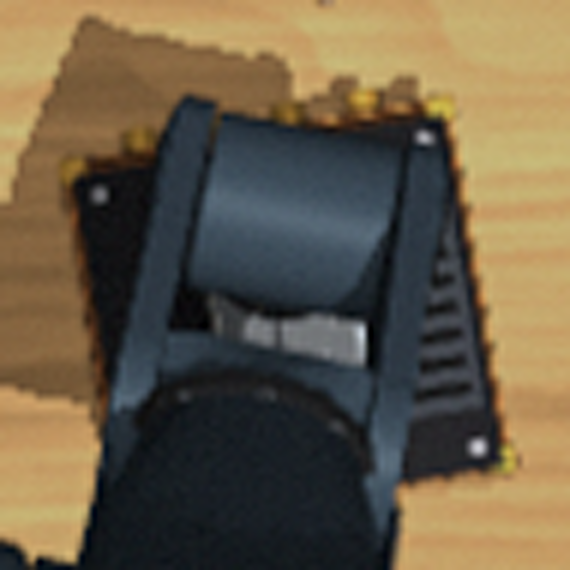

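View pics/full16.png

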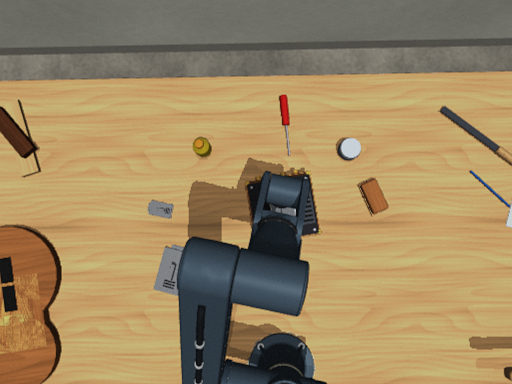

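The move was refused because I miscounted the rows, so the arm is still pressing lightly. The pictures so far show the plate flat. I'll withdraw now.

Emit:
move_arm(
  deltas=[0, -2, 0, 0, 0, 0, 0, 0, -20, 0, 0, 0, 0, 0, 0, -40, 0, 0, 0, 0, 0, 0, -45, 0, 0, 0, 0, 0, 0, -40, 0, 0, 0, 0, 0, 0, 0, 10, 40, 0, 0, 0, 0, 0, 10, 45, 0, 0, 0, 0, 0, 10, 45, 0, 0, 0, 0, 0, 10, 45, 0, 0, 0, 0, 0, 0, 0, 0, 0, 0],
)

```text
t: 24.4
tcp_pos: [0.4662, 0.1658, 0.2188]
tool_rot: [-0.536, 0.46, 0.54, 0.457]
force: [-0.2, -0.2, 0.2]
finger_gap: 0.001
```

```bash
python3 - <<'E'
from look import *
st()
d=shot("scene","17",(165,120,295,240),5)
t=shot("top","17",(235,155,330,250),6)
for d in (d,t):
    X=cloud(d); Y=(X-SEAT[0])@fr(SEAT[1])*1000
    def pl(x0,x1,y0,y1):
        m=(Y[...,0]>x0)&(Y[...,0]<x1)&(Y[...,1]>y0)&(Y[...,1]<y1)&(Y[...,2]<35)&(Y[...,2]>-20); q=Y[m]
        return (round(float(np.mean(q[:,2])),2),len(q)) if len(q) else None
    for r in ((-52,-30,-30,30),(24,36,-30,30),(36,46,-30,30),(46,53,-33,-14),(46,53,14,33),(0,60,45,60),(-60,0,45,60),(-60,60,-50,-42)): print(r,pl(*r))
cv2.imwrite("pics/full17.png",load("top17")["image"][...,::-1])
E
```

```text
t 24.40 tcp [466.2 165.8 218.8] gap 0.001 F [-0.2 -0.2  0.2] M [-0.01  0.02  0.  ]
(-52, -30, -30, 30) (12.07, 130)
(24, 36, -30, 30) (11.85, 87)
(36, 46, -30, 30) (11.51, 71)
(46, 53, -33, -14) (10.41, 19)
(46, 53, 14, 33) (11.06, 18)
(0, 60, 45, 60) (11.89, 104)
(-60, 0, 45, 60) (11.38, 91)
(-60, 60, -50, -42) (11.78, 111)
(-52, -30, -30, 30) (12.52, 138)
(24, 36, -30, 30) (11.82, 78)
(36, 46, -30, 30) (11.68, 58)
(46, 53, -33, -14) (11.34, 14)
(46, 53, 14, 33) (9.8, 15)
(0, 60, 45, 60) (12.05, 95)
(-60, 0, 45, 60) (12.97, 95)
(-60, 60, -50, -42) (11.91, 97)
```

View pics/scene_17.png

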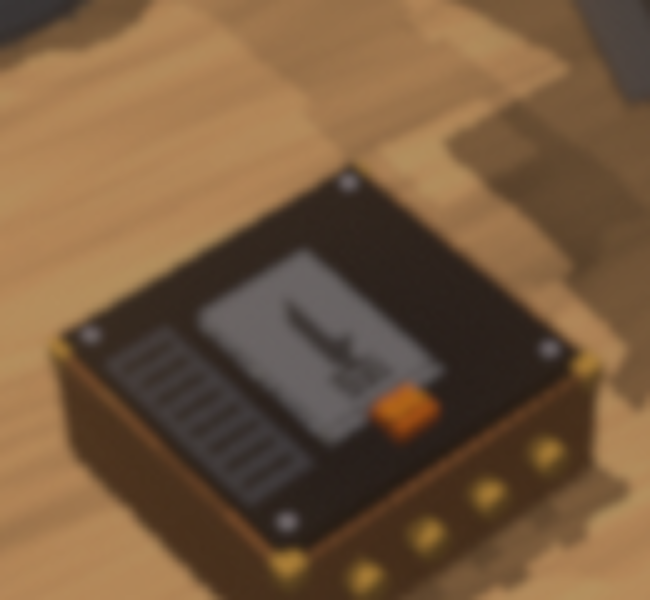

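View pics/top_17.png

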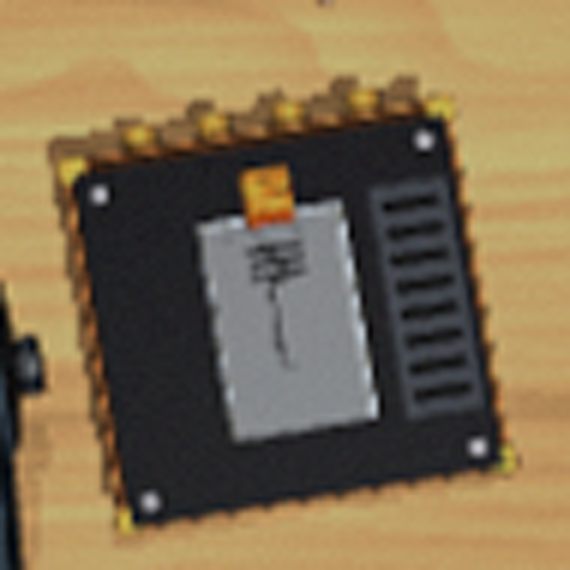

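View pics/full17.png

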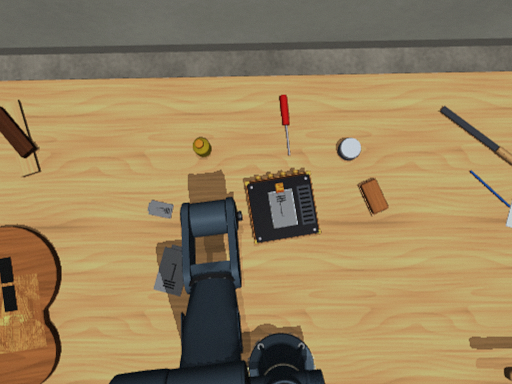

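The cover is flush and the catch is forward over its rear edge. The amp, the bystanders and the other covers sit at their original pixels. Handing in.

```bash
python3 - <<'E'
from station import job
print(job.sign_off())
E
```

```text
the job is handed in; nothing more can be done
None
```

The cover is back on the amp, and I handed the job in at about 24.5 s of the 67 s allowed. I gripped the middle-sized cover by its ridge, slid the tongue into the slot at 16° until it butted at about 2 N, and pivoted it down onto the catch. After letting go, I pressed the strips with shut fingers. The force peaked at 7 N and dropped to zero as the catch snapped. A check press of 6.4 N found a firm stop within 0.3 mm of the predicted height.

**Last checks:**
- **Fit:** depth puts the plate level with the panel in both views (about 11.7 against 11.8 mm). The catch sits over the rear edge, at the same place as at the start.
- **Surroundings:** the gripper was clear with no force on it, and the bystanders and other covers had not moved.

**What went wrong or disagreed:**
- **Missed grasp:** the real finger ends lie about 20–25 mm behind the reported TCP. My first grasp therefore closed just above the ridge without touching it, and I corrected it from the camera depth.
- **Seat position:** the butt point was about 1.3 mm nearer the slot than the cameras suggested, which is within the stated tolerance.
- **Refused call:** one withdraw call was rejected because I miscounted the rows. The fingers kept pressing lightly while I took pictures, for about 0.1 s of robot time, until I re-sent it.

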